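# Move the orders on along the rail and set the caddy to the new one

## Robot

A 6-joint arm with a two-finger parallel gripper is mounted at the origin on a cart in front of the work surface, level with it; the furniture and walls round the work are solid. World frame = base frame: x ahead of the robot, y to its left, z up, the work surface at z = 0. Lengths are in m, angles in degrees, forces in N, time in s.
With the tool pointing down it reaches from about 0.3 to 0.85 m from the base axis. Payload 4.2 kg.
Tool frame: the origin (TCP) lies on the front face of the gripper's body, between the roots of the fingers; the fingertips stand 78 mm ahead of it and the grasp point (between the pads) lies 60 mm ahead of it; z points along the fingers, x is the direction in which the jaws open and shut, and the axes are right-handed (so a half turn about z gives the same grasp; the last joint's range is limited). The gripper opens to 91 mm and grips with 3 to 60 N. Pads are 32 mm wide; open, the fingers measure 118 mm over their backs; the gripper's body (76 mm by 178 mm) begins 60 mm behind the grasp point.
Start: joints at [-73.052, 18.312, 89.639, -0, 72.044, -1.146], TCP at [0.179, -0.547, 0.292] pointing down, gripper open.
Joint ranges: [-177.97, 177.97], [-48.28, 115.42], [12.27, 149.76], [-77.06, 257.06], [2.81, 150.46], [-146.56, 146.56]. Speed limits (degrees/s): [147.25, 147.25, 180, 180, 180, 180].

## Interface

Orientations are given as a 3x3 rotation matrix whose columns are the frame's x, y, z axes.
In Python, from plant import * gives the robot as it stands.
- The arm moves only by the tool arm_command, never from a script. Its argument "deltas" is a list that holds one entry, the list of rows, each a list of 7 numbers: the turn, a rotation vector about the tool's x, y, z in rad, then the shift along the tool's x, y, z in m, then the finger opening in m, from 0 to 0.0912. In form: [[[rx, ry, rz, x, y, z, gripper], ...]]. A call has 1 to 12 rows; each row shifts and turns the pose as measured when the row begins, along the tool's axes as they then stand; what a row does not reach is not made up. A row lasts 1/8 s, in which the tool goes at most 62.5 mm and 10.7 degrees, less where a joint would pass 70% of its speed; a pose out of reach is approached as far as the arm can. A call with a gripper value outside its range is refused whole. The fingers move at their own pace and stop on an object; "grip_force" is the grip in N (left out, the last holds). Time passes only in rows, so rows that do not move let the fingers close. It gives the time, the measured TCP pose, the force and the opening at its end, in the units of the state.
- sense(): the state, without advancing time (a new reading comes with each control period).
- grab_frame(name): name is "scene" or "top" or "wrist"; returns a dict with "color" (420x560x3 uint8, red, green, blue), "intrinsics" (3x3 intrinsics, pixels), "pose" (4x4, takes a point from camera to world coordinates); the wrist camera has in their place "mount" (4x4, takes a point from camera to tool coordinates, whose origin is the TCP and whose axes are the tool frame's). Camera axes: x right, y up, looking along -z (the intrinsics and any distortion apply to the point x, -y, -z); pixel columns grow to the right and rows downward; lengths in m; the calibration is good to about 2 mm. A picture is of the moment at which its call begins: read the wrist's pose just before it. There is no depth.
- finish_job(): hands the job in, once; it reports no verdict.
Trained networks look in a picture, given as the dict that the camera call returned (one of the last four; its "shot" number tells which), for a name from the list of things; names that differ only in an ending like _2 or _b are one class to them, and where a whole thing is asked for, a point or a joint stands for the part that bears it (a point fixed in the world has none). Each returns a list of dicts, best first, with "confidence" (0 to 1); they miss things now and then, are a little off and sometimes report something else, mostly with a low value. They report only what shows in the picture. A call takes as long as a camera call.
- search_frame(picture, label): "box" ([centre column, centre row, width, height] in pixels, round what is visible of it).
The state is a dict: "time_s": time; "joint_pos": joint angles; "qvel": joint speeds; "joint_efforts": joint torques, N m; "tool_pos": TCP position; "ee_rot": TCP orientation; "force": force on the tool from outside, world axes, zero at the start; "wrist_torque": the same for the moment, N m; "grip_width": finger opening in m.
Only numpy, scipy, OpenCV 4.12 (cv2) and the standard library are available. Lean on these libraries where they do the work, as an engineer would, in place of code of your own. Each camera call takes 0.05 s, during which the arm holds its last target.

## Task

The order with the round label plate is packed: lift its carrier over the end stops and hang it on the done bar, the one at the robot's right end of the order rail. Then bring the carrier with the square plate from the waiting bar (left) and hang it on the middle, packing bar, leaving the one with the narrow plate hanging on the waiting bar. Last, turn the cap of the three-tube caddy so that its opening lies right over the tube with the square mark; let no carrier fall and leave the other things on the table where they are.

Things in the scene. Friction and masses are not known exactly. Their poses are not given: they have to be found in the camera images.
- order_rail: Fixed stand: base 80 x 470 x 12 mm; three round steel bars (8 mm thick) in one line along its y, axes 130 mm above the table. Each bar's two ends are upright 8 mm posts rising 26 mm above the bar's axis (end stops); next bar's post is 25 mm on. Origin: under the base's centre; x away from robot, y to its left. Bars from left: waiting, packing, done
- waiting_rail (a point): Middle of the waiting (left) bar of the order rail, on the bar's axis, 130 mm above the table; axes as order_rail. The bar is 170 mm long between the axes of its two end posts
- packing_rail (a point): Middle of the packing (middle) bar of the order rail, on the bar's axis, 130 mm above the table; axes as order_rail. The bar is 100 mm long between the axes of its two end posts
- done_rail (a point): Middle of the done (right) bar of the order rail, on the bar's axis, 130 mm above the table; axes as order_rail. The bar is 100 mm long between the axes of its two end posts
- disc_carrier: Grey plastic order carrier, about 90 g (may differ), hung on a bar by an inverted V roof that centres itself; label plate round, 62 mm across. Starts on the packing bar. Origin: on the bar's axis when hung; z up, y along the bar, x across it, away from the label face. Hangs balanced and upright
- square_carrier: Grey plastic order carrier, about 90 g (may differ), hung on a bar by an inverted V roof that centres itself; label plate square, 58 mm. Starts on the waiting bar, left or right of the narrow one. Origin: on the bar's axis when hung; z up, y along the bar, x across it, away from the label face. Hangs balanced and upright
- strip_carrier: Grey plastic order carrier, about 90 g (may differ), hung on a bar by an inverted V roof that centres itself; label plate a narrow strip, 24 mm wide (along the bar), 62 mm long. Starts and stays on the waiting bar. Origin: on the bar's axis when hung; z up, y along the bar, x across it, away from the label face. Hangs balanced and upright
- disc_tab (a point): Middle of the round carrier's finger tab, 28 mm above its origin. The tab is upright, 10 mm thick (x), 30 mm wide (y), from 6 to 50 mm above the origin; tabs on the waiting bar are 75 to 101 mm apart, centre to centre
- square_tab (a point): Middle of the square carrier's finger tab, 28 mm above its origin; same tab as the round one's. On all carriers a front neck at x = -9 mm carries the label plate, which slopes 45 degrees down and out to x = -55, z = -50 mm; a back lip at x = +9 to +15 mm reaches z = -40 mm; roof ridge at z = +5 mm. The bar lies between
- cap (a joint): Turn of the caddy's cap about the vertical, rad, counter-clockwise from above positive; 0 = opening exactly over the square-marked tube. Starts at +0.75 to +1.3, must go to 0 by turning clockwise seen from above. Light friction (about 0.04 N m), stays where left; stops at -2.3 and +2.3
- caddy: Fixed caddy: white round deck, 136 mm diameter, top 100 mm above the table, on three upright tubes (28 mm inside), axes 30 mm from the caddy's axis, 120 degrees apart. Beside each tube, on the deck outside the cap, a dark raised mark of 15 to 17 mm: disc, square or narrow strip (along the radius). Origin under the centre; x points to the square mark
- square_tube (a point): Centre of the mouth of the square-marked tube, at the deck's top, 30 mm from the caddy's axis
- cap_opening (a point): Centre of the one round opening (20 mm) in the grey round cap (92 mm diameter, its top 6 mm above the deck); 30 mm from the caddy's axis
- cap_grip (a point): On the cap's axis, 128 mm above the table, at the middle of the upright grip bar on the cap: 12 mm thick, 34 mm long, from the cap's top (106 mm above the table) to 141 mm above the table. Site x runs along the bar towards the opening, y across the bar's thickness
- sample_jar: Bystander: small biscuit jar, 60 mm wide, 67 mm high, black lid; behind the rail. Origin under its centre
- tape: Bystander: roll of masking tape lying flat, 104 mm wide, 25 mm high. Origin under its centre
- lid: Bystander: flat black jar lid, 86 mm wide, 12 mm high. Origin under its centre
- shaker: Bystander: small sprinkle shaker, 46 mm wide, 95 mm high. Origin under its centre

How it is judged:
By the outcome, as a careful person would: the job done as asked, in the order asked, and still so for the second after the job is handed in, with the robot touching nothing.
It also fails if it takes over 61 s, if anything falls off the work surface, if the arm or the gripper's body presses on something with over 40 N, if the wrist force passes 120 N, or if a joint passes its speed limit or range.

## Working session

There is one attempt and no reset: what is moved stays moved. The work goes in short steps, Python scripts to look and compute and a tool call to move; the robot and the scene stay as the last step left them, time stands still between calls to the robot, and variables do not carry over. Pictures are saved under pics/ and viewed, and the job is handed in when it is done.

Besides the shell and the picture viewer there is one more tool, called after "Emit:" as name([rows], argument=value, ...), one row to a line, values as JSON. arm_command: Moves the arm, as the interface text tells. Its arguments: {"type":"object","properties":{"deltas":{"type":"array","items":{"type":"array","items":{"type":"array","items":{"type":"number"}}}},"grip_force":{"type":"number"}},"required":["deltas"]}

```bash
mkdir -p pics; ls; python3 - <<'E'
from plant import *
import cv2
print(sense())
for n in ("scene","top","wrist"):
    f=grab_frame(n); cv2.imwrite(f"pics/{n}0.png",f["color"][:,:,::-1]); print(n,f["intrinsics"].tolist(), (f.get("pose") if "pose" in f else f["mount"]).tolist(), [k for k in f])
    if n!="wrist":
        for l in ("order_rail","disc_carrier","square_carrier","strip_carrier","disc_tab","square_tab","caddy","cap_opening","cap_grip","square_tube","sample_jar","tape","lid","shaker"):
            try:
                r=search_frame(f,l); print(l,[( [round(float(x)) for x in d["box"]],round(d["confidence"],2)) for d in r[:3]])
            except Exception as e: print(l,e)
E
```

```text
pics
{'time_s': 0.0, 'joint_pos': array([-7.30505285e+01,  1.83528673e+01,  8.97073113e+01, -8.30202213e-04,
        7.20435338e+01, -1.14515799e+00]), 'qvel': array([-0.12232444, -0.05796972, -0.01381415,  0.01383188, -0.03787462,
       -0.10025466]), 'joint_efforts': array([ 1.03696737e-03, -4.12463272e+01, -2.31972921e+01,  7.28880661e-02,
        4.58789896e-02, -1.50251726e-04]), 'tool_pos': array([ 0.17848467, -0.54620862,  0.29140173]), 'ee_rot': array([[ 3.10591102e-01, -9.50543463e-01, -5.40887387e-04],
       [-9.50541893e-01, -3.10591573e-01,  1.72747747e-03],
       [-1.81003748e-03, -2.24030099e-05, -9.99998362e-01]]), 'force': array([ 0.28912402, -0.05436169, -0.2310213 ]), 'wrist_torque': array([-0.04663071, -0.00097552, -0.00799936]), 'grip_width': 0.09150649730482095}
scene [[481.30423675747045, 0.0, 282.5975515951356], [0.0, 481.30423675747045, 213.75781626588852], [0.0, 0.0, 1.0]] [[-0.4314624123340082, 0.4350832547075675, -0.7902801707090898, -0.4207634113742486], [-0.902022721085743, -0.19449558961477723, 0.3853913287367429, 0.6542729006170842], [0.0139713058799
[... 1737 characters left out ...]
58)]
cap_grip [([210, 243, 38, 34], 0.57), ([294, 237, 26, 28], 0.3)]
square_tube [([210, 240, 54, 56], 0.83)]
sample_jar [([419, 180, 29, 27], 0.88)]
tape [([256, 187, 39, 38], 0.75)]
lid [([210, 182, 33, 32], 0.8)]
shaker [([154, 193, 28, 24], 0.59)]
wrist [[348.3008777913027, 0.0, 278.3360136251874], [0.0, 348.3008777913027, 204.62230740688514], [0.0, 0.0, 1.0]] [[0.999999041206369, 0.001219330332450362, -0.0006563687086900741, -3.471853500236488e-05], [0.0009982611244619736, -0.9632622828589967, -0.2685605665320217, -0.07446569405156707], [-0.0009597192656025459, 0.2685596538104959, -0.9632625764993243, -0.09247376977644883], [0.0, 0.0, 0.0, 1.0]] ['color', 'intrinsics', 'mount', 'shot']
```

```bash
python3 - <<'E'
import cv2
a=cv2.imread("pics/scene0.png")[130:350,120:460]; cv2.imwrite("pics/scene0c.png",cv2.resize(a,(800,518),interpolation=cv2.INTER_CUBIC))
a=cv2.imread("pics/top0.png")[150:300,130:460]; cv2.imwrite("pics/top0c.png",cv2.resize(a,(800,364),interpolation=cv2.INTER_CUBIC))
E
```

```text
(no output)
```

View pics/scene0.png

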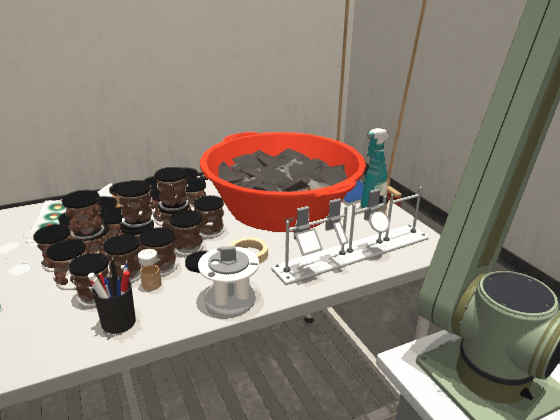

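View pics/scene0c.png

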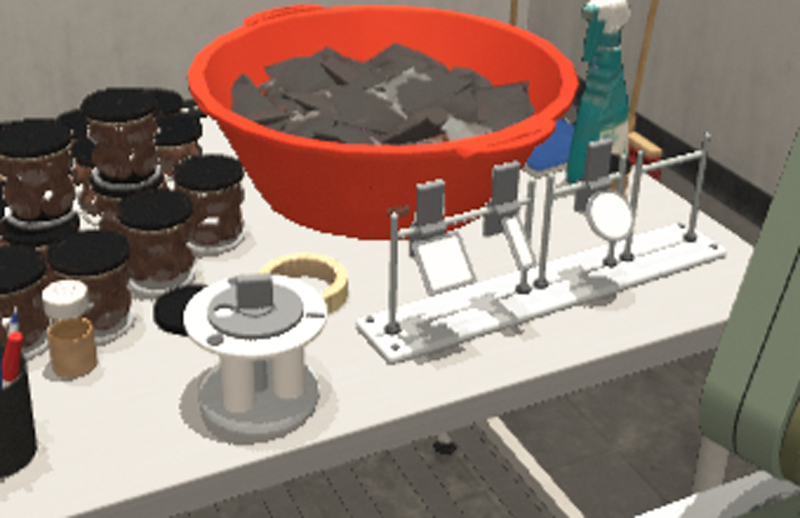

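View pics/top0c.png

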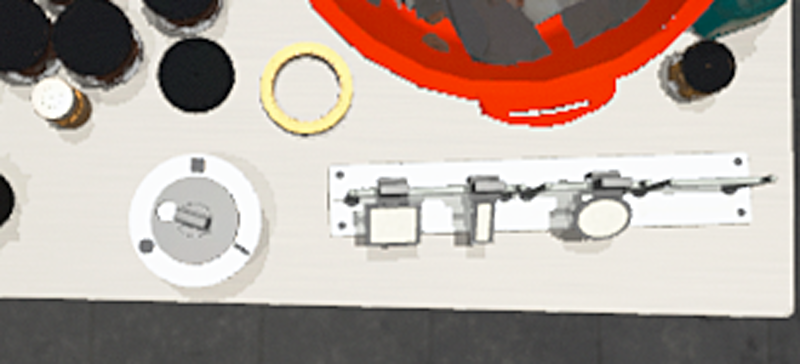

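View pics/top0.png

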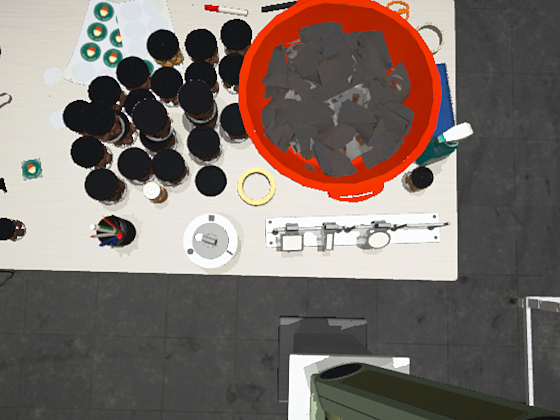

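```bash
cat > h.py <<'E'
from plant import *
import numpy as np, cv2
F=np.diag([1,-1,-1.])
def camT(f,s=None):
    if "pose" in f: return np.array(f["pose"])
    T=np.eye(4);T[:3,:3]=s["ee_rot"];T[:3,3]=s["tool_pos"]
    return T@np.array(f["mount"])
def unproj(K,T,uv,z):
    d=T[:3,:3]@(F@np.linalg.inv(K)@np.array([uv[0],uv[1],1.])); c=T[:3,3]
    return c+d*(z-c[2])/d[2]
def proj(K,T,P):
    P=np.atleast_2d(P); q=(P-T[:3,3])@T[:3,:3]@F; q=q@K.T; return q[:,:2]/q[:,2:]
def tri(obs):
    A=np.zeros((3,3));b=np.zeros(3)
    for K,T,uv in obs:
        d=T[:3,:3]@(F@np.linalg.inv(K)@np.array([uv[0],uv[1],1.]));d/=np.linalg.norm(d)
        M=np.eye(3)-np.outer(d,d);A+=M;b+=M@T[:3,3]
    return np.linalg.solve(A,b)
def zoom(img,x0,y0,x1,y1,name,w=800):
    a=img[y0:y1,x0:x1]; s=w/(x1-x0)
    cv2.imwrite(name,cv2.resize(a,None,fx=s,fy=s,interpolation=cv2.INTER_CUBIC)); return s
KS=np.array([[481.304,0,282.5976],[0,481.304,213.7578],[0,0,1]])
TS=np.array([[-0.4314624123340082, 0.4350832547075675, -0.7902801707090898, -0.4207634113742486], [-0.902022721085743, -0.19449558961477723, 0.3853913287367429, 0.6542729006170842], [0.013971305879924957, 0.8791325423924826, 0.47637251759367844, 0.7154917390127424], [0,0,0,1]])
KT=np.array([[495.543,0,273.8165],[0,495.543,210.0948],[0,0,1]])
TT=np.array([[0.025551288949642058, 0.9946803729590851, -0.0997902163690751, 0.39856234767656445], [-0.9996726970812008, 0.025551145672979624, -0.001279712934846024, 0.2086658644867619], [0.00127684901587121, 0.09979025305496074, 0.9950076758758282, 1.346150604613865], [0,0,0,1]])
E
python3 - <<'E'
from h import *
t=lambda u,v:(130+u/2.4242,150+v/2.4242)
s=lambda u,v:(120+u/2.353,130+v/2.353)
for n,p in dict(bl=(330,167),br=(748,152),fr=(750,227),fl=(330,237)).items(): print(n,unproj(KT,TT,t(*p),.012).round(3))
for n,p in dict(sq=(398,181),st=(489,179),di=(607,174)).items(): print("tab",n,unproj(KT,TT,t(*p),.18).round(3))
print("caddy deck",unproj(KT,TT,t(198,220),.1),"cap",unproj(KT,TT,t(195,220),.106),"open",unproj(KT,TT,t(166,211),.106),"sqmark",unproj(KT,TT,t(197,165),.1),"disc",unproj(KT,TT,t(146,246),.1),"strip",unproj(KT,TT,t(241,250),.1))
print("handle front", tri([(KT,TT,t(540,126)),(KS,TS,s(468,150))]))
print(unproj(KT,TT,t(540,126),.2),unproj(KS,TS,s(520,150),.2))
E
python3 - <<'E'
import sys;sys.path.insert(0,'.')
import cv2
from h import zoom
a=cv2.imread("pics/top0.png")
zoom(a,255,170,455,270,"pics/t1.png")
zoom(a,175,200,245,252,"pics/t2.png",600)
E
```

```text
bl [0.508 0.231 0.012]
br [ 0.537 -0.235  0.012]
fr [ 0.453 -0.237  0.012]
fl [0.43  0.228 0.012]
tab sq [0.482 0.161 0.18 ]
tab st [0.486 0.073 0.18 ]
tab di [ 0.494 -0.042  0.18 ]
caddy deck [0.44218166 0.36429558 0.1       ] cap [0.44189248 0.36663762 0.106     ] open [0.45039492 0.39689745 0.106     ] sqmark [0.49928879 0.36751162 0.1       ] disc [0.41397972 0.41699826 0.1       ] strip [0.41237296 0.31870142 0.1       ]
handle front [0.55440932 0.04373112 0.15906241]
[0.53722763 0.02685451 0.2       ] [0.46874932 0.06254952 0.2       ]
```

View pics/t1.png

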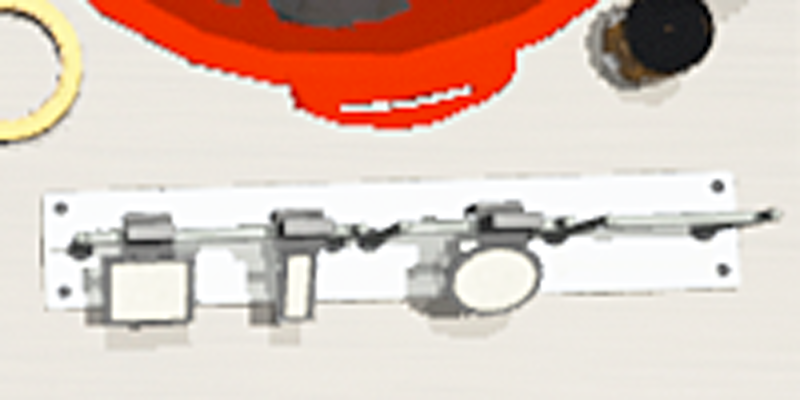

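View pics/t2.png

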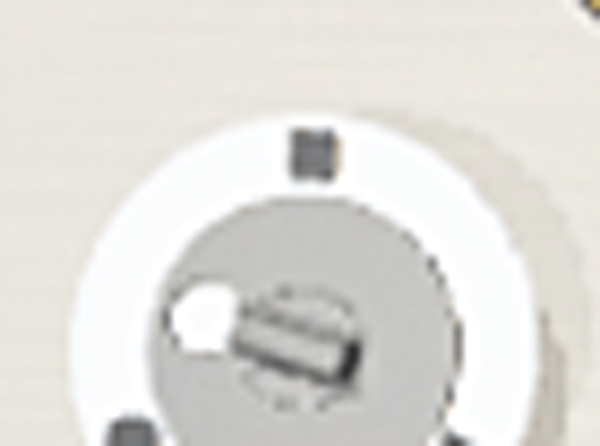

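```bash
python3 - <<'E'
from h import *
t=lambda u,v:(255+u/4,170+v/4)
a=cv2.imread("pics/scene0.png"); zoom(a,270,150,440,270,"pics/s1.png")
for z in (.14,.16,.18,.2,.22):
    for p in ((295,95),(515,75),(395,128)):
        P=unproj(KT,TT,t(*p),z); q=proj(KS,TS,P)[0]; print(z,P.round(3),((q-[270,150])*800/170).round())
E
```

```text
0.14 [0.563 0.076 0.14 ] [217. 239.]
0.14 [ 0.579 -0.059  0.14 ] [403. 185.]
0.14 [0.544 0.015 0.14 ] [328. 232.]
0.16 [0.561 0.079 0.16 ] [217. 209.]
0.16 [ 0.576 -0.054  0.16 ] [403. 158.]
0.16 [0.542 0.018 0.16 ] [328. 203.]
0.18 [0.558 0.081 0.18 ] [218. 179.]
0.18 [ 0.573 -0.05   0.18 ] [402. 130.]
0.18 [0.54  0.021 0.18 ] [328. 174.]
0.2 [0.555 0.083 0.2  ] [219. 149.]
0.2 [ 0.57  -0.045  0.2  ] [402. 101.]
0.2 [0.537 0.025 0.2  ] [328. 143.]
0.22 [0.552 0.085 0.22 ] [219. 118.]
0.22 [ 0.567 -0.041  0.22 ] [401.  72.]
0.22 [0.535 0.028 0.22 ] [327. 113.]
```

View pics/s1.png

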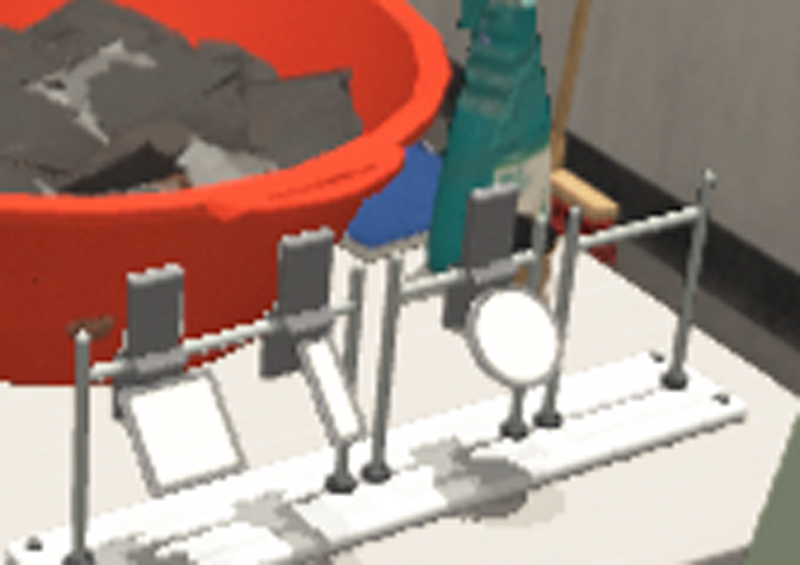

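```bash
cat >> h.py <<'E'
from scipy.spatial.transform import Rotation as Ro
import json
def Rdown(yaw):  # tool x at world angle yaw (deg), z down
    c,s=np.cos(np.radians(yaw)),np.sin(np.radians(yaw))
    return np.array([[c,s,0],[s,-c,0],[0,0,-1.]])
def plan(waypts,g,s=None,v=.055,w=.17):
    """waypts: list of (TCP pos, yaw); prints rows"""
    s=s or sense(); R=np.array(s["ee_rot"]);p=np.array(s["tool_pos"]);rows=[]
    for P,yaw in waypts:
        P=np.array(P,float);Rt=Rdown(yaw); rv=Ro.from_matrix(R.T@Rt).as_rotvec()
        n=int(max(1,np.ceil(np.linalg.norm(P-p)/v-1e-6),np.ceil(np.linalg.norm(rv)/w-1e-6)))
        st=Ro.from_rotvec(rv/n).as_matrix(); d=(P-p)/n
        for k in range(n):
            rows.append([round(float(x),3) for x in rv/n]+[round(float(x),4) for x in R.T@d]+[g]); R=R@st
        p=P
    print(len(rows),"rows; from",s["tool_pos"].round(4)); print(json.dumps(rows))
E
python3 - <<'E'
from h import *
plan([((.484,-.04,.34),3.5)],.05)
E
```

```text
11 rows; from [ 0.1786 -0.5466  0.2923]
[[0.0, -0.0, -0.12, -0.0351, -0.0407, -0.0043, 0.05], [0.0, -0.0, -0.12, -0.03, -0.0446, -0.0043, 0.05], [0.0, -0.0, -0.12, -0.0245, -0.0479, -0.0043, 0.05], [0.0, -0.0, -0.12, -0.0186, -0.0504, -0.0043, 0.05], [0.0, -0.0, -0.12, -0.0125, -0.0523, -0.0043, 0.05], [0.0, -0.0, -0.12, -0.0061, -0.0534, -0.0043, 0.05], [0.0, -0.0, -0.12, 0.0003, -0.0538, -0.0043, 0.05], [0.0, -0.0, -0.12, 0.0067, -0.0534, -0.0043, 0.05], [0.0, -0.0, -0.12, 0.013, -0.0522, -0.0043, 0.05], [0.0, -0.0, -0.12, 0.0192, -0.0502, -0.0043, 0.05], [0.0, -0.0, -0.12, 0.025, -0.0476, -0.0043, 0.05]]
```

Emit:
arm_command([
  [[0,0,-0.12,-0.035,-0.041,-0.004,0.05],[0,0,-0.12,-0.03,-0.045,-0.004,0.05],[0,0,-0.12,-0.025,-0.048,-0.004,0.05],[0,0,-0.12,-0.019,-0.05,-0.004,0.05],[0,0,-0.12,-0.013,-0.052,-0.004,0.05],[0,0,-0.12,-0.006,-0.053,-0.004,0.05],[0,0,-0.12,0,-0.054,-0.004,0.05],[0,0,-0.12,0.007,-0.053,-0.004,0.05],[0,0,-0.12,0.013,-0.052,-0.004,0.05],[0,0,-0.12,0.019,-0.05,-0.004,0.05],[0,0,-0.12,0.025,-0.048,-0.004,0.05]],
])

```text
time_s: 2.92
tool_pos: [0.4808, -0.0217, 0.3385]
ee_rot: [[0.995, 0.101, 0.008], [0.101, -0.995, -0.004], [0.007, 0.005, -1.0]]
force: [0.9, -0.0, 0.6]
grip_width: 0.0498
```

```bash
python3 - <<'E'
from h import *
s=sense();f=grab_frame("wrist"); a=f["color"][:,:,::-1]
np.save("w1.npy",camT(f,s)); print(s["time_s"],s["tool_pos"],s["ee_rot"].round(4).tolist(),s["grip_width"],s["force"])
cv2.imwrite("pics/w1.png",a); zoom(a,0,0,560,420,"pics/w1z.png",800)
E
```

```text
2.925 [ 0.48084001 -0.0217313   0.33854993] [[0.9949, 0.1008, 0.0075], [0.1008, -0.9949, -0.0039], [0.0071, 0.0046, -1.0]] 0.04977812955217391 [ 0.89435066 -0.02465124  0.64060913]
```

View pics/w1z.png

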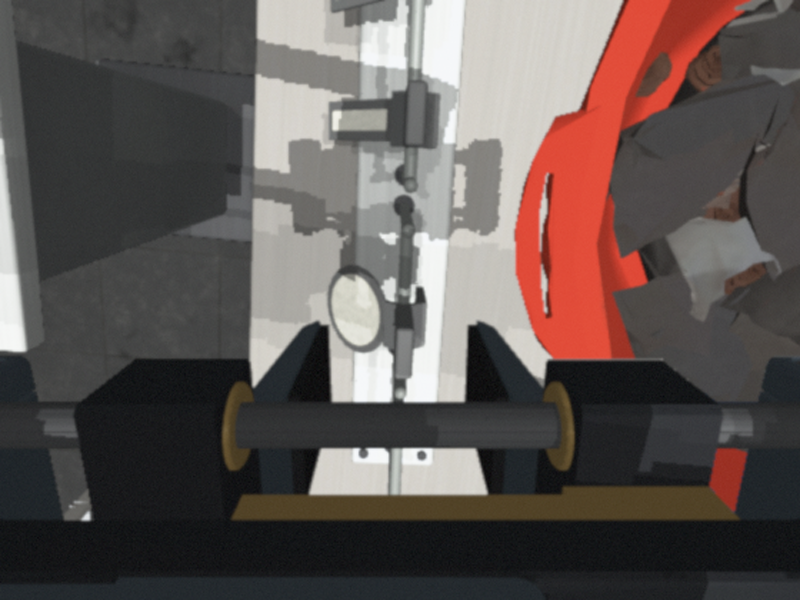

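```bash
python3 - <<'E'
from h import *
a=cv2.imread("pics/w1.png"); zoom(a,220,170,330,330,"pics/w1a.png",550); zoom(a,220,0,340,150,"pics/w1b.png",600)
E
```

```text
(no output)
```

View pics/w1a.png

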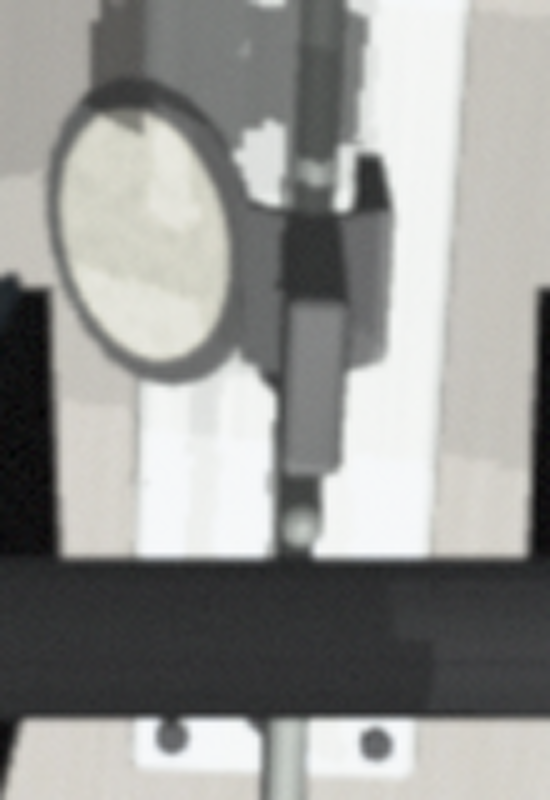

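View pics/w1b.png

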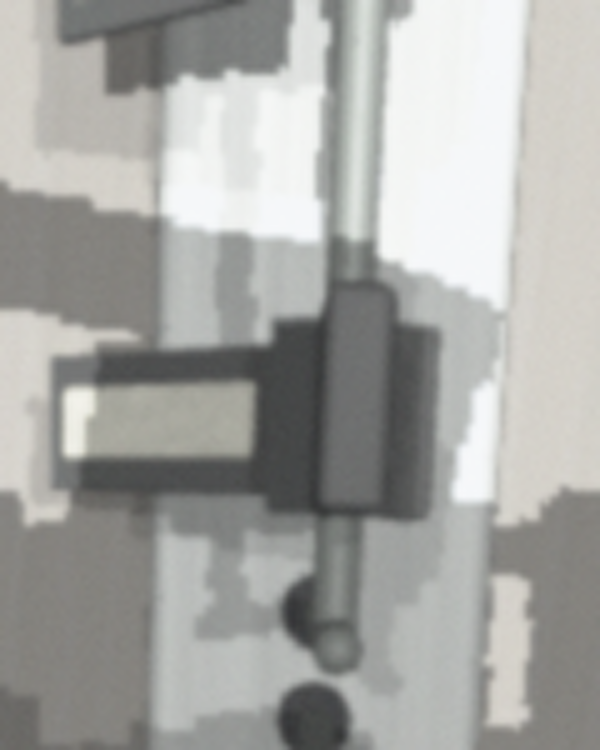

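```bash
python3 - <<'E'
from h import *
K=np.array([[348.3009,0,278.336],[0,348.3009,204.6223],[0,0,1]]);T=np.load("w1.npy")
for n,uv,z in [("disc top",(283,247),.18),("d1",(283.4,230.6),.18),("d2",(282.6,264),.18),("strip top",(291.4,79.4),.18),("s1",(292.5,58.5),.18),("s2",(290,100.5),.18),("wait R",(287.6,129),.156),("pack L",(285,161),.156),("pack R",(280,274.6),.156),("baseholeL",(254.4,317.4),.012),("baseholeR",(295.2,319),.012),("postbase",(280,121.6),.02),("postbase",(283,143.6),.02),("left edge",(247,253),.012)]:
    print(n,unproj(K,T,uv,z).round(4))
# top-cam posts
t=lambda u,v:(255+u/4,170+v/4)
for n,uv,z in [("done R top",(775,213),.156),("done R base",(703,232),.015),("wait L top",(70,247),.156),("wl base",(83,248),.015),("hole",(62,208),.012),("hole",(65,291),.012),("hole",(717,186),.012),("hole",(722,269),.012),("disc tab",(511,216),.18),("strip tab",(302,221),.18),("sq tab",(147,225),.18)]:
    print(n,unproj(KT,TT,t(*uv),z).round(4))
E
```

```text
disc top [ 0.4872 -0.0508  0.18  ]
d1 [ 0.4861 -0.0374  0.18  ]
d2 [ 0.4884 -0.0652  0.18  ]
strip top [0.4802 0.0716 0.18  ]
s1 [0.4795 0.0848 0.18  ]
s2 [0.4807 0.0579 0.18  ]
wait R [0.4821 0.0372 0.156 ]
pack L [0.4827 0.0123 0.156 ]
pack R [ 0.4888 -0.0867  0.156 ]
baseholeL [ 0.4694 -0.2282  0.012 ]
baseholeR [ 0.5255 -0.2254  0.012 ]
postbase [0.4777 0.0365 0.02  ]
postbase [0.4838 0.0119 0.02  ]
left edge [ 0.452  -0.1336  0.012 ]
done R top [ 0.4969 -0.2118  0.156 ]
done R base [ 0.4945 -0.213   0.015 ]
wait L top [0.4656 0.212  0.156 ]
wl base [0.473  0.2037 0.015 ]
hole [0.4998 0.2185 0.012 ]
hole [0.444 0.215 0.012]
hole [ 0.5261 -0.2236  0.012 ]
hole [ 0.4701 -0.2266  0.012 ]
disc tab [ 0.4892 -0.0476  0.18  ]
strip tab [0.483  0.0756 0.18  ]
sq tab [0.4783 0.1669 0.18  ]
```

```bash
python3 - <<'E'
from h import *
plan([((.4875,-.050,.29),3.4),((.4875,-.050,.25),3.4)],.05)
E
```

```text
3 rows; from [ 0.4839 -0.0166  0.3389]
[[-0.001, -0.006, 0.024, -0.0003, 0.0168, 0.0244, 0.05], [-0.001, -0.006, 0.024, 0.0003, 0.0168, 0.0244, 0.05], [0.0, -0.0, -0.0, -0.0, -0.0, 0.04, 0.05]]
```

Emit:
arm_command([
  [[-0.001,-0.006,0.024,0,0.017,0.024,0.05],[-0.001,-0.006,0.024,0,0.017,0.024,0.05],[0,0,0,0,0,0.04,0.05],[0,0,0,0,0,0,0.05],[0,0,0,0,0,0,0.05]],
])

```text
time_s: 3.6
tool_pos: [0.4899, -0.0492, 0.2512]
ee_rot: [[0.998, 0.063, 0.005], [0.063, -0.998, -0.001], [0.005, 0.002, -1.0]]
force: [-0.1, -0.1, -0.2]
grip_width: 0.0499
```

```bash
python3 - <<'E'
from h import *
s=sense();f=grab_frame("wrist"); a=f["color"][:,:,::-1]
np.save("w2.npy",camT(f,s)); print(s["time_s"],s["tool_pos"],s["ee_rot"].round(4).tolist(),s["grip_width"],s["force"])
cv2.imwrite("pics/w2.png",a); zoom(a,0,0,560,420,"pics/w2z.png",800)
plan([((.4875,-.050,.222),3.4)],.05)
E
```

```text
3.6 [ 0.48991783 -0.04921086  0.25115511] [[0.998, 0.0627, 0.0047], [0.0628, -0.998, -0.0014], [0.0046, 0.0017, -1.0]] 0.04992836327717461 [-0.09770005 -0.06199836 -0.1544378 ]
1 rows; from [ 0.4897 -0.0492  0.2511]
[[0.002, -0.004, 0.004, -0.0024, 0.0007, 0.0291, 0.05]]
```

View pics/w2z.png

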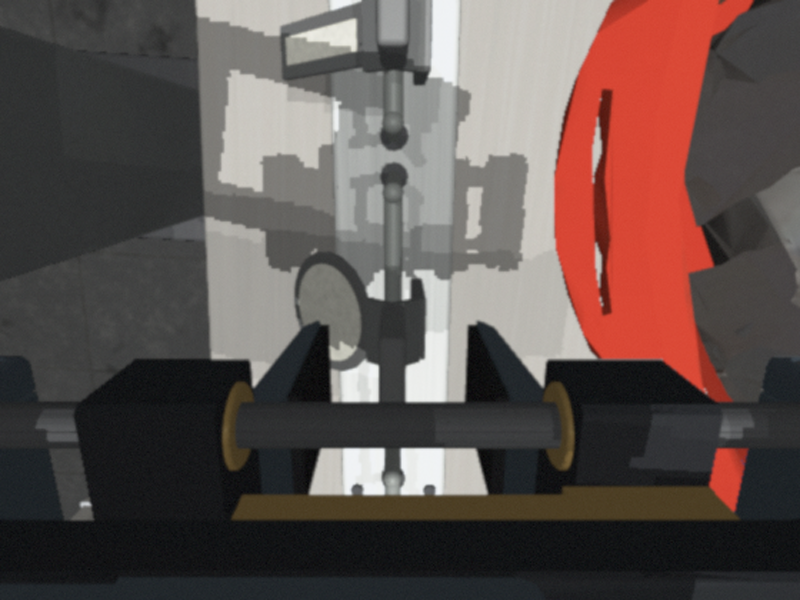

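Emit:
arm_command([
  [[0.001,-0.004,0.004,-0.002,0.001,0.015,0.05],[0,0,0,0,0,0.014,0.05],[0,0,0,0,0,0,0.03],[0,0,0,0,0,0,0.0],[0,0,0,0,0,0,0.0],[0,0,0,0,0,0,0.0],[0,0,0,0,0,0,0.0]],
], grip_force=20)

```text
time_s: 4.53
tool_pos: [0.488, -0.0504, 0.2227]
ee_rot: [[0.998, 0.059, 0.003], [0.059, -0.998, -0.001], [0.003, 0.001, -1.0]]
force: [-3.3, -0.1, 0.3]
grip_width: 0.0098
```

```bash
python3 - <<'E'
from h import *
s=sense();f=grab_frame("wrist"); a=f["color"][:,:,::-1]
print(s["time_s"],s["tool_pos"],s["ee_rot"].round(4).tolist(),s["grip_width"],s["force"])
cv2.imwrite("pics/w3.png",a); zoom(a,0,0,560,420,"pics/w3z.png",800)
E
```

```text
4.525 [ 0.48799814 -0.05039133  0.22268388] [[0.9983, 0.059, 0.0028], [0.059, -0.9983, -0.0013], [0.0027, 0.0014, -1.0]] 0.009830299730759938 [-3.2975654  -0.09244574  0.26096174]
```

View pics/w3z.png

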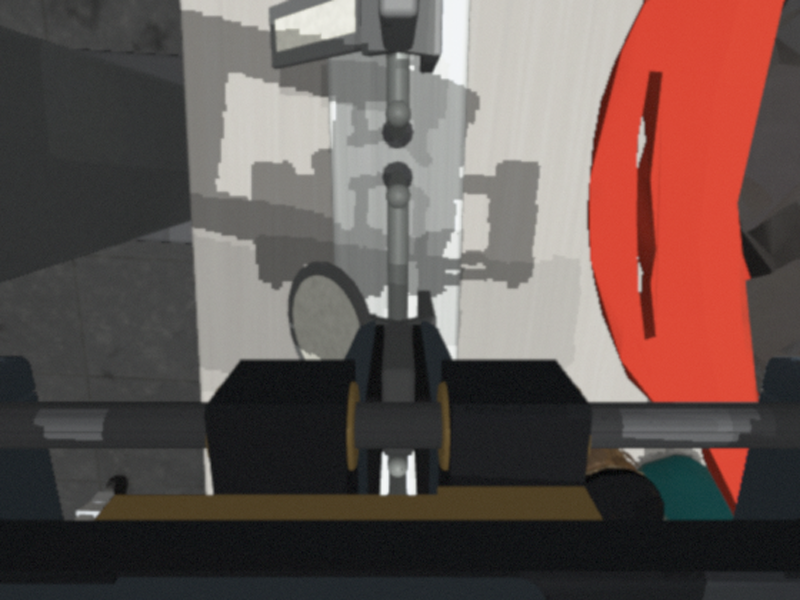

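Emit:
arm_command([
  [[0,0,0,0,0,-0.02,0],[0,0,0,0,0,-0.03,0],[0,0,0,0,0,-0.03,0],[0,0,0,0,0,0,0]],
])

```text
time_s: 5.08
tool_pos: [0.4887, -0.0502, 0.3039]
ee_rot: [[0.998, 0.059, 0.005], [0.059, -0.998, -0.001], [0.005, 0.001, -1.0]]
force: [0.2, -0.2, -1.8]
grip_width: 0.0099
```

```bash
python3 - <<'E'
from h import *
s=sense();print(s["time_s"],s["tool_pos"],s["grip_width"],s["force"])
f=grab_frame("wrist"); a=f["color"][:,:,::-1];zoom(a,0,0,560,420,"pics/w4z.png",800)
plan([((.494,-.1627,.303),3.4)],0,v=.03)
E
```

```text
5.075 [ 0.48872082 -0.05016851  0.30391626] 0.009912179305990672 [ 0.24835016 -0.17209138 -1.75306548]
4 rows; from [ 0.4878 -0.0501  0.3023]
[[0.0, -0.0, -0.0, -0.0001, 0.0282, -0.0002, 0], [0.0, -0.0, -0.0, -0.0001, 0.0282, -0.0002, 0], [0.0, -0.0, -0.0, -0.0001, 0.0282, -0.0002, 0], [0.0, -0.0, -0.0, -0.0001, 0.0282, -0.0002, 0]]
```

View pics/w4z.png

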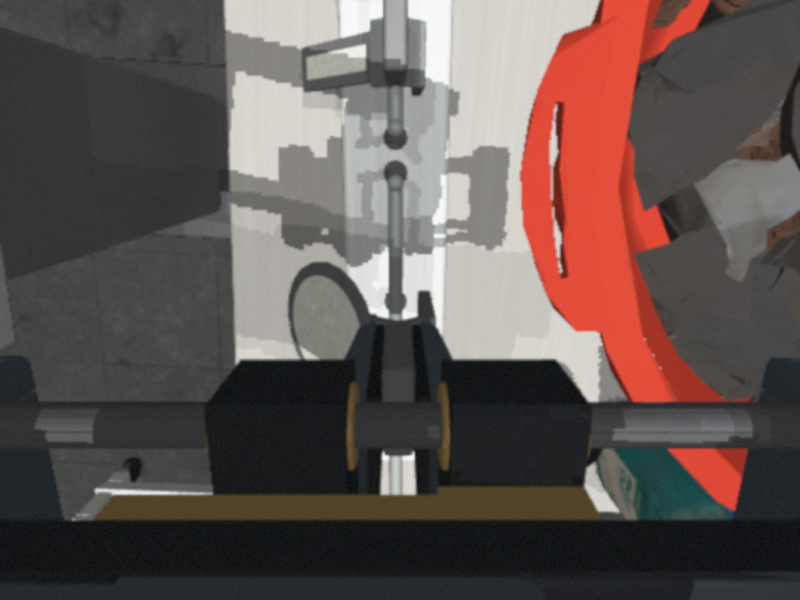

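Emit:
arm_command([
  [[0,0,0,0,0.02,0,0],[0,0,0,0,0.03,0,0],[0,0,0,0,0.035,0,0],[0,0,0,0,0.028,0,0],[0,0,0,0,0,0,0],[0,0,0,0,0,0,0]],
])

```text
time_s: 5.88
tool_pos: [0.4919, -0.1641, 0.2919]
ee_rot: [[0.998, 0.06, -0.013], [0.06, -0.998, 0.006], [-0.012, -0.006, -1.0]]
force: [0.0, 0.1, -1.3]
grip_width: 0.01
```

```bash
python3 - <<'E'
from h import *
s=sense();print(s["time_s"],s["tool_pos"],s["grip_width"],s["force"])
f=grab_frame("wrist"); a=f["color"][:,:,::-1];zoom(a,0,0,560,420,"pics/w5z.png",800);np.save("w5.npy",camT(f,s))
plan([((.494,-.1627,.303),3.4)],0,v=.03)
E
```

```text
5.875 [ 0.49194818 -0.16409249  0.29187913] 0.0100091226518973 [ 0.03841975  0.05846909 -1.33224601]
1 rows; from [ 0.4919 -0.164   0.2919]
[[-0.006, 0.012, 0.001, 0.002, -0.0013, -0.0111, 0]]
```

View pics/w5z.png

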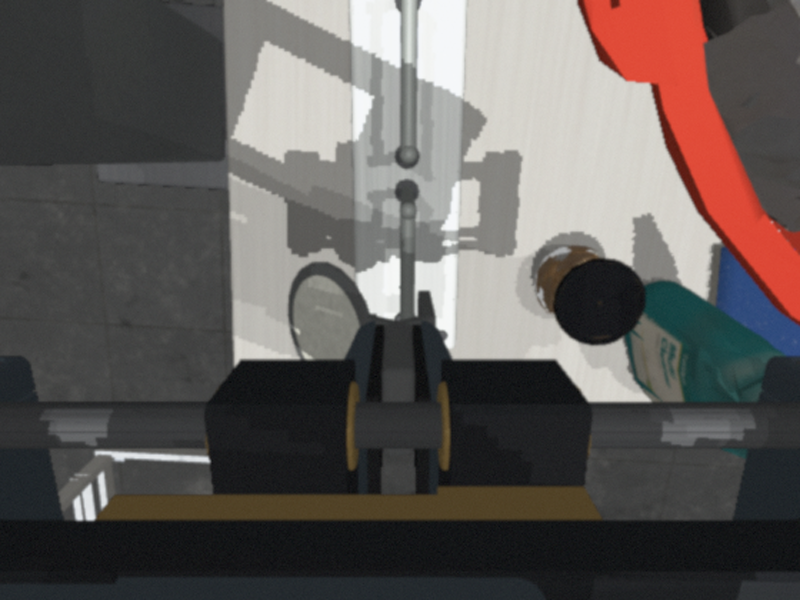

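```bash
python3 - <<'E'
from h import *
K=np.array([[348.3009,0,278.336],[0,348.3009,204.6223],[0,0,1]]);T=np.load("w5.npy")
for uv,z in [((407,156),.156),((408.5,211),.156),((407.5,300),.134)]: print(unproj(K,T,np.array(uv)/1.42857,z).round(4))
plan([((.494,-.1627,.26),3.4),((.494,-.1627,.223),3.4)],0,v=.02)
E
```

```text
[ 0.4887 -0.0891  0.156 ]
[ 0.4909 -0.1132  0.156 ]
[ 0.4938 -0.1617  0.134 ]
4 rows; from [ 0.4919 -0.164   0.2919]
[[-0.003, 0.006, 0.001, 0.0013, -0.0005, 0.0159, 0], [-0.003, 0.006, 0.001, 0.0012, -0.0005, 0.016, 0], [-0.0, 0.0, -0.0, 0.0, 0.0, 0.0185, 0], [-0.0, 0.0, -0.0, 0.0, 0.0, 0.0185, 0]]
```

Emit:
arm_command([
  [[-0.003,0.006,0.001,0.001,-0.001,0.016,0],[-0.003,0.006,0,0.001,0,0.016,0],[0,0,0,0,0,0.015,0],[0,0,0,0,0,0,0]],
])

```text
time_s: 6.42
tool_pos: [0.4934, -0.1592, 0.2428]
ee_rot: [[0.998, 0.064, -0.001], [0.064, -0.998, 0.001], [-0.001, -0.001, -1.0]]
force: [-0.6, -0.9, -1.8]
grip_width: 0.0101
```

```bash
python3 - <<'E'
from h import *
s=sense();print(s["time_s"],s["tool_pos"],s["grip_width"],s["force"])
plan([((.494,-.1627,.222),3.4)],0,v=.03)
E
```

```text
6.425 [ 0.49338158 -0.15918445  0.24283823] 0.010062487905562007 [-0.60167115 -0.91656165 -1.78044001]
1 rows; from [ 0.4934 -0.1592  0.2428]
[[-0.001, 0.001, 0.004, 0.0004, 0.0036, 0.0208, 0]]
```

Emit:
arm_command([
  [[0,0.001,0.004,0.001,0.002,0.01,0],[0,0,0,0,0.002,0.011,0],[0,0,0,0,0,0,0],[0,0,0,0,0,0,0]],
])

```text
time_s: 6.92
tool_pos: [0.4954, -0.1634, 0.2222]
ee_rot: [[0.998, 0.06, 0.003], [0.06, -0.998, 0.001], [0.003, -0.0, -1.0]]
force: [-0.5, 1.4, 1.7]
grip_width: 0.0098
```

```bash
python3 - <<'E'
from h import *
s=sense();print(s["time_s"],s["tool_pos"],s["ee_rot"].round(4).tolist(),s["grip_width"],s["force"])
f=grab_frame("wrist"); a=f["color"][:,:,::-1];zoom(a,0,0,560,420,"pics/w6z.png",800)
f=grab_frame("scene"); a=f["color"][:,:,::-1];zoom(a,270,120,440,270,"pics/s6z.png",600)
E
```

```text
6.925 [ 0.49540017 -0.16339314  0.22217989] [[0.9982, 0.0596, 0.0029], [0.0596, -0.9982, 0.0005], [0.0029, -0.0004, -1.0]] 0.009761078250936814 [-0.52417974  1.37034882  1.70884294]
```

View pics/w6z.png

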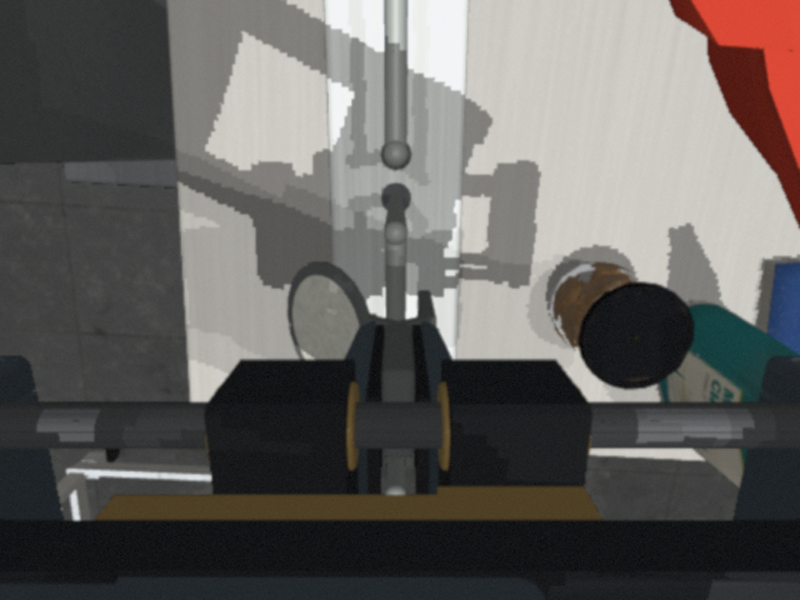

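View pics/s6z.png

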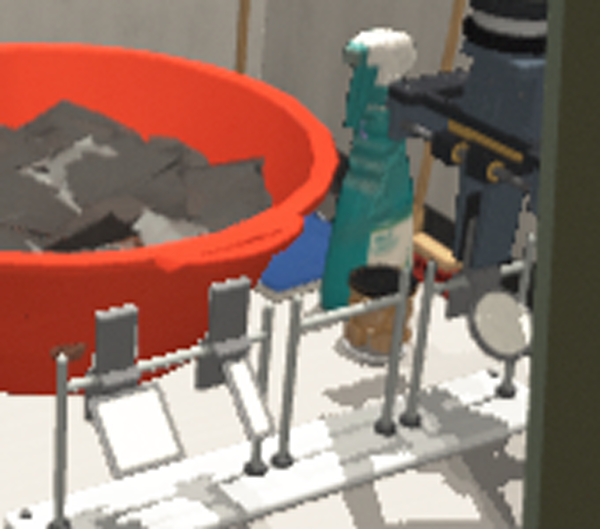

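Emit:
arm_command([
  [[0,0,0,0,0,0,0.02],[0,0,0,0,0,0,0.05],[0,0,0,0,0,0,0.05],[0,0,0,0,0,-0.02,0.05],[0,0,0,0,0,-0.04,0.05],[0,0,0,0,0,-0.03,0.05],[0,0,0,0,0,0,0.05]],
])

```text
time_s: 7.9
tool_pos: [0.4956, -0.1637, 0.3141]
ee_rot: [[0.998, 0.06, 0.003], [0.06, -0.998, -0.0], [0.003, 0.0, -1.0]]
force: [-0.4, 0.4, -0.1]
grip_width: 0.05
```

```bash
python3 - <<'E'
from h import *
s=sense();print(s["time_s"],s["tool_pos"],s["grip_width"],s["force"])
f=grab_frame("wrist"); a=f["color"][:,:,::-1];zoom(a,0,0,560,420,"pics/w7z.png",800)
plan([((.475,.163,.32),3.4)],0.05,v=.05)
E
```

```text
7.9 [ 0.49556754 -0.16369161  0.31406131] 0.0500306217620004 [-0.38333864  0.43158624 -0.10268951]
7 rows; from [ 0.4949 -0.1635  0.3126]
[[-0.0, -0.0, 0.0, -0.0, -0.0467, -0.001, 0.05], [-0.0, -0.0, 0.0, -0.0, -0.0467, -0.001, 0.05], [-0.0, -0.0, 0.0, -0.0001, -0.0467, -0.001, 0.05], [-0.0, -0.0, 0.0, -0.0001, -0.0467, -0.001, 0.05], [-0.0, -0.0, 0.0, -0.0001, -0.0467, -0.001, 0.05], [-0.0, -0.0, 0.0, -0.0001, -0.0467, -0.001, 0.05], [-0.0, -0.0, 0.0, -0.0001, -0.0467, -0.0011, 0.05]]
```

View pics/w7z.png

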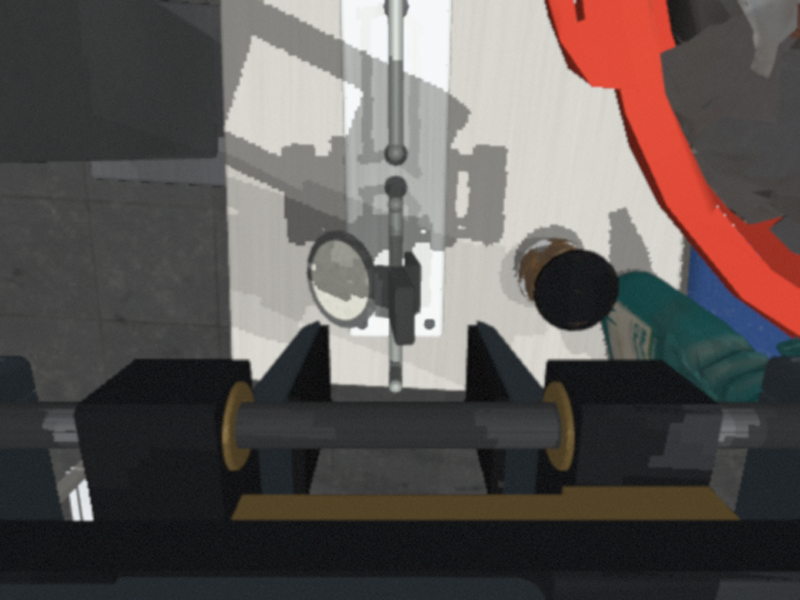

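```bash
python3 - <<'E'
from h import *
f=grab_frame("wrist"); a=f["color"][:,:,::-1];zoom(a,200,140,330,290,"pics/w8z.png",600)
f=grab_frame("scene"); a=f["color"][:,:,::-1];zoom(a,340,150,440,250,"pics/s8z.png",600)
E
```

```text
(no output)
```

View pics/w8z.png

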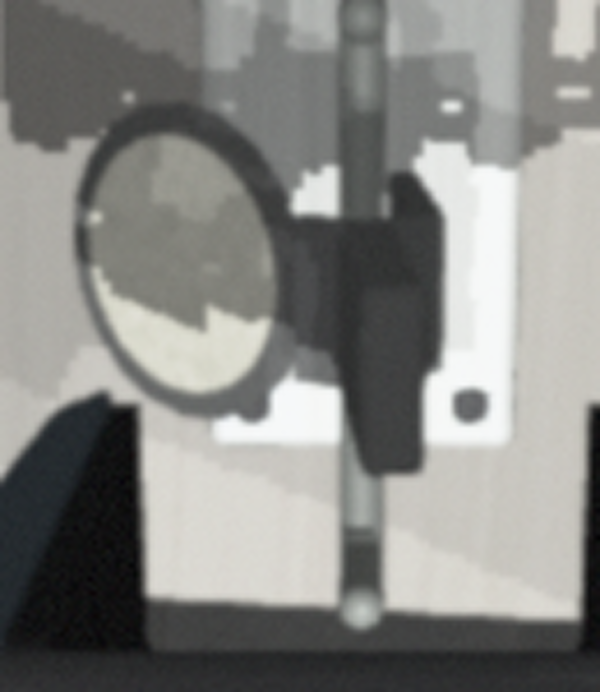

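View pics/s8z.png

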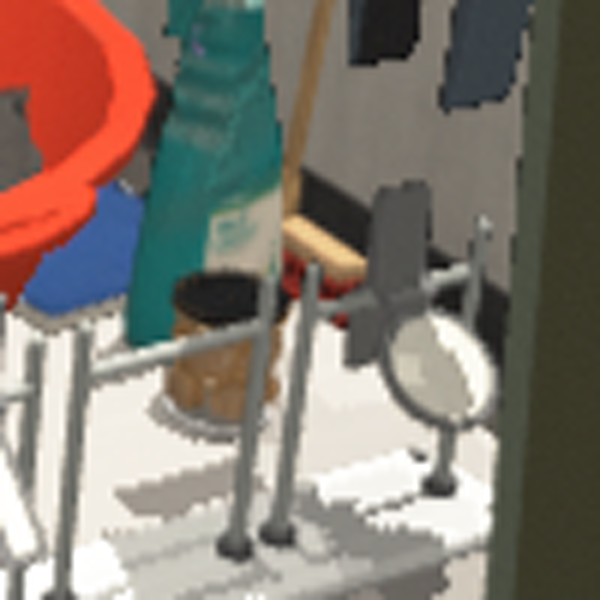

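Emit:
arm_command([
  [[0,0,0,0,-0.04,-0.001,0.05],[0,0,0,0,-0.05,-0.001,0.05],[0,0,0,0,-0.05,-0.001,0.05],[0,0,0,0,-0.05,-0.001,0.05],[0,0,0,0,-0.05,-0.001,0.05],[0,0,0,0,-0.05,-0.001,0.05],[0,0,0,0,-0.037,-0.001,0.05],[0,0,0,0,0,0,0.05],[0,0,0,0,0,0,0.05]],
])

```text
time_s: 9.18
tool_pos: [0.4704, 0.1718, 0.3045]
ee_rot: [[0.998, 0.058, -0.028], [0.058, -0.998, -0.001], [-0.028, -0.001, -1.0]]
force: [0.7, 0.4, 0.3]
grip_width: 0.0497
```

```bash
python3 - <<'E'
from h import *
s=sense();print(s["time_s"],s["tool_pos"],s["grip_width"],s["force"])
f=grab_frame("wrist"); a=f["color"][:,:,::-1];zoom(a,0,0,560,420,"pics/w9z.png",800);np.save("w9.npy",camT(f,s))
f=grab_frame("scene"); a=f["color"][:,:,::-1];zoom(a,270,120,440,270,"pics/s9z.png",600)
E
```

```text
9.175 [0.47039477 0.17176113 0.30449044] 0.049731392654261096 [0.67719885 0.44714714 0.32639459]
```

View pics/w9z.png

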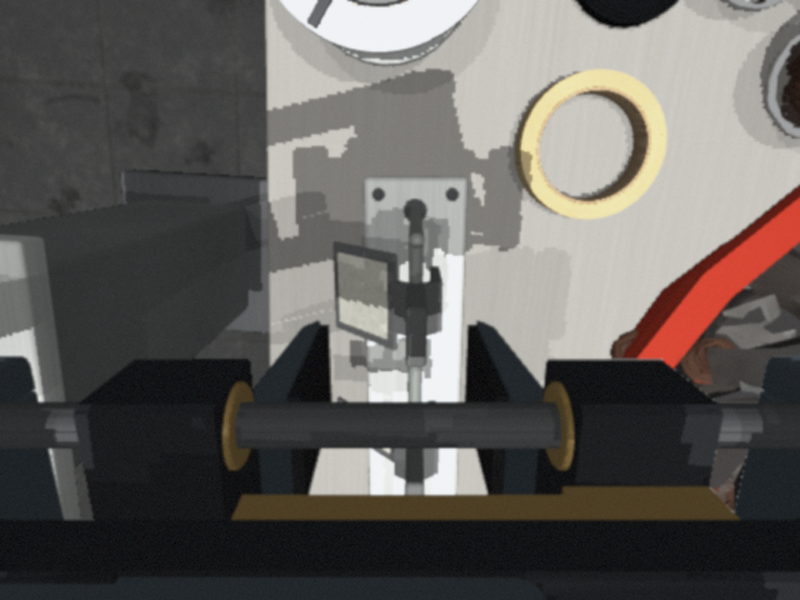

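View pics/s9z.png

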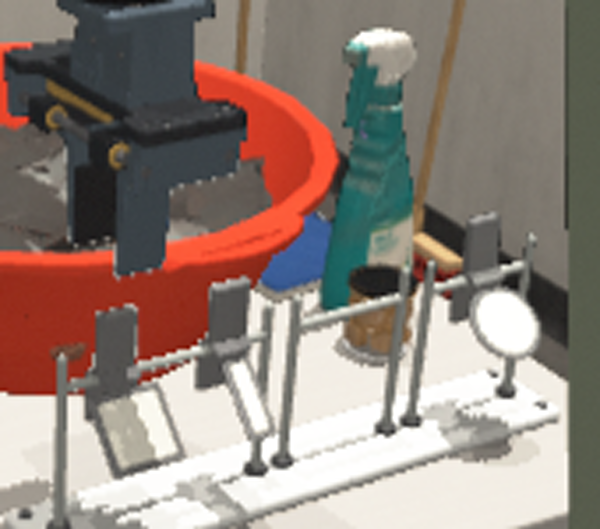

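```bash
python3 - <<'E'
from h import *
a=cv2.imread("pics/w9z.png");zoom(a,320,220,480,400,"pics/w9a.png",640)
E
```

```text
(no output)
```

View pics/w9a.png

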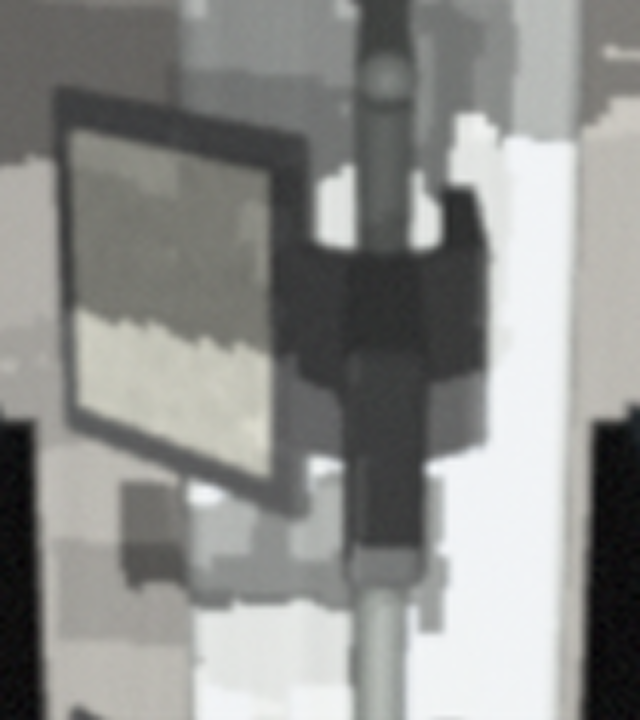

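```bash
python3 - <<'E'
from h import *
K=np.array([[348.3009,0,278.336],[0,348.3009,204.6223],[0,0,1]]);T=np.load("w9.npy")
for uv,z in [((417,336.7),.18),((416,239),.156)]: print(unproj(K,T,np.array(uv)/1.42857,z).round(4))
s=sense();print(s["tool_pos"])
plan([((.475,.163,.26),3.4)],.05,v=.03)
E
```

```text
[0.475  0.1656 0.18  ]
[0.4719 0.2071 0.156 ]
[0.47060776 0.17130605 0.3048337 ]
2 rows; from [0.4706 0.1713 0.3048]
[[-0.001, 0.014, -0.002, 0.0026, 0.0043, 0.0223, 0.05], [-0.001, 0.014, -0.002, 0.0023, 0.0043, 0.0224, 0.05]]
```

Target y ≈ 0.165.

Emit:
arm_command([
  [[0,0.014,-0.002,0.003,0.003,0.022,0.05],[0,0.014,-0.002,0.002,0.003,0.022,0.05],[0,0,0,0,0,0,0.05],[0,0,0,0,0,0,0.05]],
])

```text
time_s: 9.78
tool_pos: [0.4762, 0.1618, 0.2606]
ee_rot: [[0.999, 0.054, 0.003], [0.054, -0.999, 0.001], [0.003, -0.001, -1.0]]
force: [-0.4, -0.0, -0.6]
grip_width: 0.0501
```

```bash
python3 - <<'E'
from h import *
s=sense();print(s["time_s"],s["tool_pos"],s["ee_rot"].round(4).tolist(),s["force"])
f=grab_frame("wrist"); a=f["color"][:,:,::-1];zoom(a,0,0,560,420,"pics/w10z.png",800)
plan([((.475,.165,.222),3.4)],.05,v=.02)
E
```

```text
9.775 [0.47618029 0.16175992 0.26061176] [[0.9985, 0.0541, 0.0027], [0.0541, -0.9985, 0.0012], [0.0027, -0.001, -1.0]] [-0.37453958 -0.0317921  -0.58143892]
2 rows; from [0.4761 0.1618 0.2606]
[[-0.0, -0.001, -0.003, -0.0005, -0.0016, 0.0193, 0.05], [-0.0, -0.001, -0.003, -0.0005, -0.0016, 0.0193, 0.05]]
```

View pics/w10z.png

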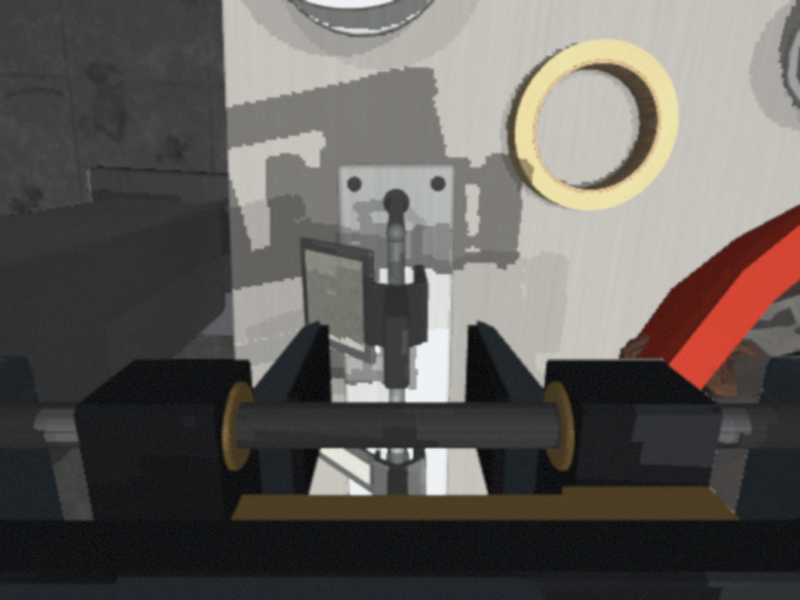

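```bash
python3 - <<'E'
from h import *
K=np.array([[348.3009,0,278.336],[0,348.3009,204.6223],[0,0,1]])
f=grab_frame("wrist");s=sense();T=camT(f,s); a=f["color"][:,:,::-1]
zoom(a,215,150,335,300,"pics/w11.png",600)
for r in (318,352,388): print(unproj(K,T,np.array((397,r))/1.42857,.18).round(4))
E
```

```text
[0.474  0.1792 0.18  ]
[0.4747 0.1659 0.18  ]
[0.4755 0.1511 0.18  ]
```

View pics/w11.png

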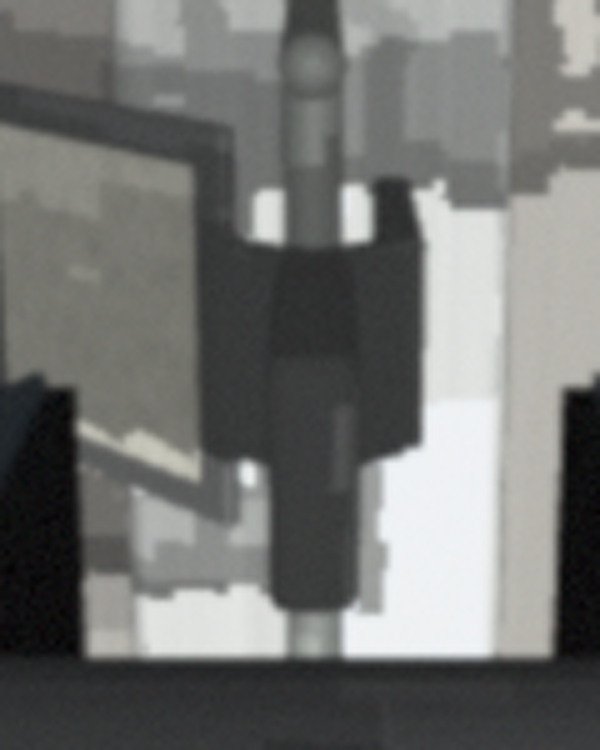

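Tab centre confirmed at y≈0.166, x≈0.475. Descend and grip.

Emit:
arm_command([
  [[0,-0.001,-0.003,0,-0.002,0.019,0.05],[0,-0.001,-0.003,-0.001,-0.002,0.019,0.05],[0,0,0,0,0,0,0.03],[0,0,0,0,0,0,0.0],[0,0,0,0,0,0,0.0],[0,0,0,0,0,0,0.0],[0,0,0,0,0,0,0.0]],
])

```text
time_s: 10.75
tool_pos: [0.4758, 0.1667, 0.2273]
ee_rot: [[0.998, 0.06, 0.005], [0.06, -0.998, 0.004], [0.006, -0.004, -1.0]]
force: [-5.7, 0.0, 1.7]
grip_width: 0.0101
```

```bash
python3 - <<'E'
from h import *
s=sense();print(s["time_s"],s["tool_pos"],s["ee_rot"].round(4).tolist(),s["force"],s["grip_width"])
E
```

```text
10.75 [0.47575341 0.16668443 0.22727818] [[0.9982, 0.0599, 0.0054], [0.0599, -0.9982, 0.004], [0.0056, -0.0037, -1.0]] [-5.69861982  0.04879306  1.67043387] 0.010147547831808431
```

Emit:
arm_command([
  [[0,0,0,0,0,-0.015,0],[0,0,0,0,0,-0.025,0],[0,0,0,0,0,-0.035,0],[0,0,0,0,0,-0.035,0],[0,0,0,0,0,-0.03,0],[0,0,0,0,0,0,0],[0,0,0,0,0,0,0]],
])

```text
time_s: 11.62
tool_pos: [0.4738, 0.1656, 0.3698]
ee_rot: [[0.998, 0.06, 0.002], [0.06, -0.998, 0.003], [0.002, -0.003, -1.0]]
force: [0.4, 0.5, -1.6]
grip_width: 0.01
```

```bash
python3 - <<'E'
from h import *
s=sense();print(s["time_s"],s["tool_pos"],s["ee_rot"].round(4).tolist(),s["force"],s["grip_width"])
f=grab_frame("wrist"); a=f["color"][:,:,::-1];zoom(a,0,0,560,420,"pics/w12z.png",800)
plan([((.487,-.038,.37),3.4)],0,v=.04)
E
```

```text
11.625 [0.47377092 0.16558166 0.36981625] [[0.9982, 0.0598, 0.0017], [0.0598, -0.9982, 0.0027], [0.0019, -0.0026, -1.0]] [ 0.44212802  0.54085586 -1.63784973] 0.00995577518874506
6 rows; from [0.4739 0.1656 0.3698]
[[-0.0, -0.0, 0.0, 0.0002, 0.034, -0.0001, 0], [-0.0, -0.0, 0.0, 0.0002, 0.034, -0.0001, 0], [-0.0, -0.0, 0.0, 0.0002, 0.034, -0.0001, 0], [-0.0, -0.0, 0.0, 0.0002, 0.034, -0.0001, 0], [-0.0, -0.0, 0.0, 0.0002, 0.034, -0.0001, 0], [-0.0, -0.0, 0.0, 0.0002, 0.034, -0.0, 0]]
```

View pics/w12z.png

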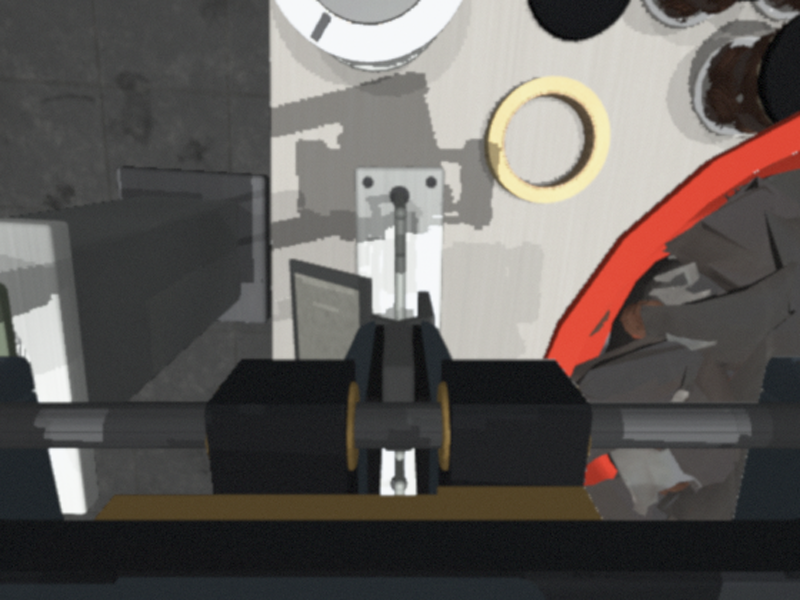

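Emit:
arm_command([
  [[0,0,0,0,0.025,-0.002,0],[0,0,0,0,0.035,-0.002,0],[0,0,0,0,0.035,-0.001,0],[0,0,0,0,0.035,-0.001,0],[0,0,0,0,0.035,0,0],[0,0,0,0,0.03,0,0],[0,0,0,0,0,0,0],[0,0,0,0,0,0,0]],
])

```text
time_s: 12.68
tool_pos: [0.4831, -0.034, 0.3634]
ee_rot: [[0.998, 0.061, -0.02], [0.061, -0.998, 0.003], [-0.02, -0.004, -1.0]]
force: [-0.2, -0.1, -1.4]
grip_width: 0.01
```

```bash
python3 - <<'E'
from h import *
s=sense();print(s["time_s"],s["tool_pos"],s["ee_rot"].round(4).tolist(),s["force"],s["grip_width"])
plan([((.487,-.038,.26),3.4)],0,v=.03)
E
```

```text
12.675 [ 0.48308446 -0.0339951   0.36343793] [[0.9979, 0.0614, -0.0199], [0.0615, -0.9981, 0.0026], [-0.0197, -0.0038, -0.9998]] [-0.23897578 -0.11469506 -1.40201466] 0.010014352638801011
4 rows; from [ 0.4831 -0.034   0.3634]
[[-0.001, 0.005, 0.001, 0.0014, 0.0012, 0.0258, 0], [-0.001, 0.005, 0.001, 0.0013, 0.0011, 0.0258, 0], [-0.001, 0.005, 0.001, 0.0012, 0.0011, 0.0258, 0], [-0.001, 0.005, 0.001, 0.001, 0.0011, 0.0259, 0]]
```

Emit:
arm_command([
  [[-0.001,0.007,0.001,0.001,0.001,0.025,0],[-0.001,0.007,0.001,0.001,0.001,0.025,0],[-0.001,0.006,0,0.001,0.001,0.02,0],[0,0,0,0.001,0.001,0,0],[0,0,0,0,0,0,0]],
])

```text
time_s: 13.3
tool_pos: [0.4864, -0.0327, 0.291]
ee_rot: [[0.998, 0.066, -0.0], [0.066, -0.998, 0.003], [0.0, -0.003, -1.0]]
force: [1.1, -1.3, -0.7]
grip_width: 0.01
```

```bash
python3 - <<'E'
from h import *
s=sense();print(s["time_s"],s["tool_pos"],s["ee_rot"].round(4).tolist(),s["force"],s["grip_width"])
f=grab_frame("wrist"); a=f["color"][:,:,::-1];zoom(a,0,0,560,420,"pics/w13z.png",800)
plan([((.487,-.038,.227),3.4)],0,v=.02)
E
```

```text
13.3 [ 0.48637483 -0.03272178  0.29098254] [[0.9979, 0.0655, -0.0], [0.0655, -0.9978, 0.003], [0.0002, -0.003, -1.0]] [ 1.06648944 -1.30664867 -0.74143554] 0.01000272187265436
4 rows; from [ 0.4863 -0.0328  0.291 ]
[[-0.001, 0.0, 0.002, 0.0001, 0.0014, 0.016, 0], [-0.001, 0.0, 0.002, 0.0001, 0.0014, 0.016, 0], [-0.001, 0.0, 0.002, 0.0001, 0.0013, 0.016, 0], [-0.001, 0.0, 0.002, 0.0001, 0.0013, 0.016, 0]]
```

View pics/w13z.png

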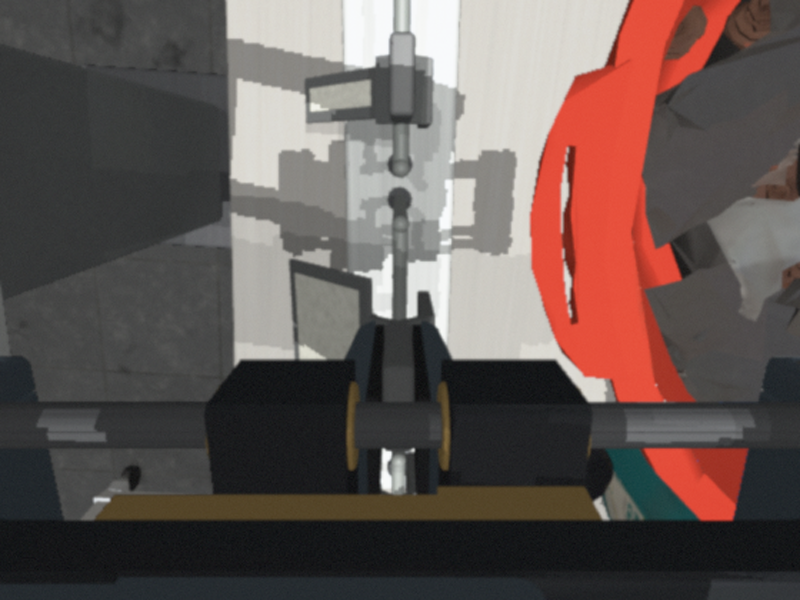

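Aligned over the packing bar (between its posts, bar at column ~400). Lower.

Emit:
arm_command([
  [[-0.001,0,0.002,0,0.001,0.016,0],[0,0,0.002,0,0.002,0.016,0],[0,0,0.002,0,0.002,0.016,0],[0,0,0,0,0.001,0.012,0],[0,0,0,0,0,0,0],[0,0,0,0,0,0,0]],
])

```text
time_s: 14.1
tool_pos: [0.4899, -0.0379, 0.2346]
ee_rot: [[0.998, 0.061, 0.011], [0.061, -0.998, 0.002], [0.011, -0.001, -1.0]]
force: [0.4, -0.3, -1.7]
grip_width: 0.0097
```

```bash
python3 - <<'E'
from h import *
s=sense();print(s["time_s"],s["tool_pos"],s["ee_rot"].round(4).tolist(),s["force"],s["grip_width"])
f=grab_frame("wrist"); a=f["color"][:,:,::-1];zoom(a,0,0,560,420,"pics/w14z.png",800)
f=grab_frame("scene"); a=f["color"][:,:,::-1];zoom(a,270,120,440,270,"pics/s14z.png",600)
E
```

```text
14.1 [ 0.48989849 -0.03791415  0.2346471 ] [[0.9981, 0.0605, 0.0108], [0.0605, -0.9982, 0.0015], [0.0109, -0.0009, -0.9999]] [ 0.36365096 -0.30392132 -1.72168213] 0.009737830078866038
```

View pics/s14z.png

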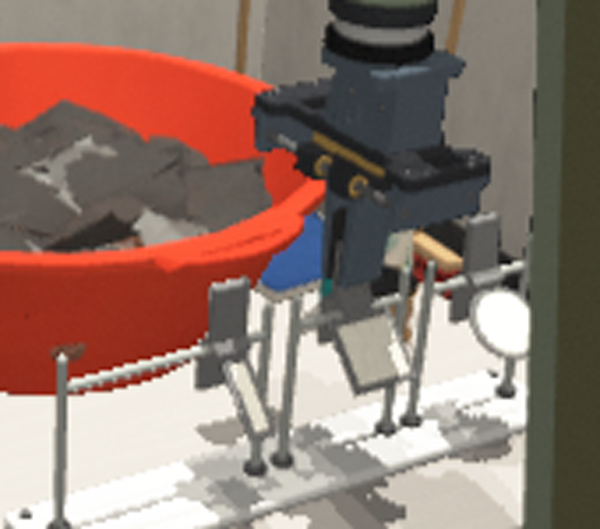

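Emit:
arm_command([
  [[0,-0.005,0,-0.001,0,0.003,0],[0,-0.005,0,-0.001,0,0.004,0],[0,0,0,0,0,0.001,0],[0,0,0,0,0,0,0]],
])

```text
time_s: 14.7
tool_pos: [0.4879, -0.038, 0.2272]
ee_rot: [[0.998, 0.061, 0.001], [0.061, -0.998, 0.001], [0.001, -0.001, -1.0]]
force: [0.2, -0.9, 1.1]
grip_width: 0.01
```

Emit:
arm_command([
  [[0,0,0,0,0,0,0.015],[0,0,0,0,0,0,0.03],[0,0,0,0,0,0,0.05],[0,0,0,0,0,0,0.05],[0,0,0,0,0,-0.02,0.05],[0,0,0,0,0,-0.04,0.05],[0,0,0,0,0,-0.04,0.05],[0,0,0,0,0,0,0.05]],
])

```text
time_s: 15.7
tool_pos: [0.488, -0.0381, 0.3296]
ee_rot: [[0.998, 0.061, 0.001], [0.061, -0.998, 0.001], [0.001, -0.001, -1.0]]
force: [0.5, -0.4, -0.4]
grip_width: 0.0503
```

```bash
python3 - <<'E'
from h import *
s=sense();print(s["time_s"],s["tool_pos"],s["ee_rot"].round(4).tolist(),s["force"],s["grip_width"])
f=grab_frame("scene"); a=f["color"][:,:,::-1];zoom(a,270,120,440,270,"pics/s15z.png",600);cv2.imwrite("pics/s15.png",a)
f=grab_frame("top"); a=f["color"][:,:,::-1];zoom(a,175,200,245,280,"pics/t15.png",560);cv2.imwrite("pics/t15f.png",a)
E
```

```text
15.7 [ 0.48800777 -0.03812339  0.32960373] [[0.9982, 0.0606, 0.0011], [0.0606, -0.9982, 0.0008], [0.0012, -0.0007, -1.0]] [ 0.5375568  -0.40284187 -0.41025148] 0.05027522857536639
```

View pics/s15z.png

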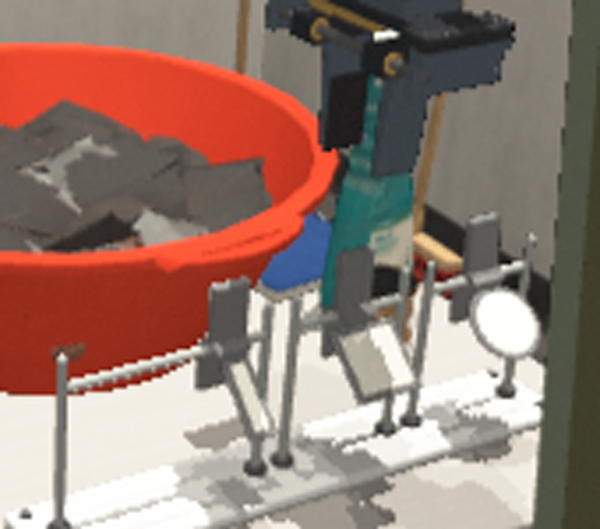

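View pics/t15.png

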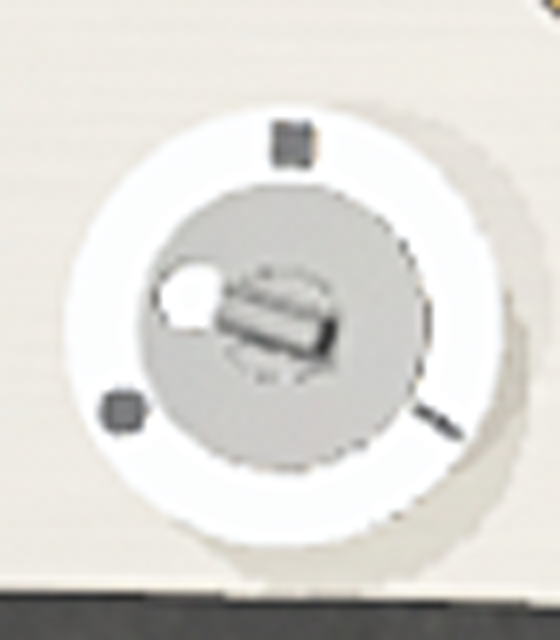

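```bash
python3 - <<'E'
from h import *
t=lambda u,v:(175+u/8,200+v/8)
C=unproj(KT,TT,t(284,326),.1);C2=unproj(KT,TT,t(284,326),.106)
print(C,C2)
def ang(p,z,c): 
    d=unproj(KT,TT,t(*p),z)-c; return np.degrees(np.arctan2(d[1],d[0])).round(1),np.linalg.norm(d[:2]).round(4)
for p in ((293,145),(123,411),(438,420)): print(ang(p,.102,C))
print("hole",ang((190,297),.106,C2))
s=sense();print(s["joint_pos"].round(1))
plan([((C2[0],C2[1],.30),0)],.05,v=.055)
E
```

```text
[0.44211002 0.36724871 0.1       ] [0.44190035 0.36648516 0.106     ]
(np.float64(-0.9), np.float64(0.0569))
(np.float64(119.6), np.float64(0.0564))
(np.float64(-119.6), np.float64(0.057))
hole (np.float64(74.4), np.float64(0.0309))
[-5.8  9.3 96.9  0.1 74.1 -9.3]
8 rows; from [ 0.4865 -0.038   0.3264]
[[-0.0, 0.001, 0.008, -0.0025, -0.0508, 0.0034, 0.05], [-0.0, 0.001, 0.008, -0.0029, -0.0508, 0.0034, 0.05], [-0.0, 0.001, 0.008, -0.0033, -0.0508, 0.0034, 0.05], [-0.0, 0.001, 0.008, -0.0036, -0.0507, 0.0034, 0.05], [-0.0, 0.001, 0.008, -0.004, -0.0507, 0.0034, 0.05], [-0.0, 0.001, 0.008, -0.0044, -0.0507, 0.0033, 0.05], [-0.0, 0.001, 0.008, -0.0048, -0.0506, 0.0033, 0.05], [-0.0, 0.001, 0.008, -0.0052, -0.0506, 0.0033, 0.05]]
```

```bash
python3 - <<'E'
from h import *
plan([((.440,.364,.30),-15.5)],.05,v=.05)
E
```

```text
9 rows; from [ 0.4865 -0.038   0.3264]
[[-0.0, 0.001, 0.037, -0.0024, -0.0449, 0.003, 0.05], [-0.0, 0.001, 0.037, -0.0041, -0.0448, 0.003, 0.05], [-0.0, 0.001, 0.037, -0.0057, -0.0446, 0.003, 0.05], [-0.0, 0.001, 0.037, -0.0074, -0.0444, 0.003, 0.05], [-0.0, 0.001, 0.037, -0.009, -0.044, 0.003, 0.05], [-0.0, 0.001, 0.037, -0.0106, -0.0437, 0.003, 0.05], [-0.0, 0.001, 0.037, -0.0122, -0.0433, 0.003, 0.05], [-0.0, 0.001, 0.037, -0.0138, -0.0428, 0.003, 0.05], [-0.0, 0.001, 0.037, -0.0154, -0.0423, 0.0029, 0.05]]
```

Emit:
arm_command([
  [[0,0.001,0.037,-0.002,-0.045,0.001,0.05],[0,0.001,0.037,-0.004,-0.045,0.001,0.05],[0,0.001,0.037,-0.006,-0.045,0.001,0.05],[0,0.001,0.037,-0.007,-0.044,0.002,0.05],[0,0.001,0.037,-0.009,-0.044,0.002,0.05],[0,0.001,0.037,-0.011,-0.044,0.002,0.05],[0,0.001,0.037,-0.012,-0.043,0.003,0.05],[0,0.001,0.037,-0.014,-0.043,0.003,0.05],[0,0.001,0.037,-0.015,-0.042,0.003,0.05],[0,0,0,0,0,0,0.05],[0,0,0,0,0,0,0.05]],
])

```text
time_s: 17.18
tool_pos: [0.4363, 0.3737, 0.288]
ee_rot: [[0.959, -0.282, -0.027], [-0.282, -0.959, -0.015], [-0.021, 0.022, -1.0]]
force: [0.0, 0.2, -0.2]
grip_width: 0.0501
```

```bash
python3 - <<'E'
from h import *
s=sense();print(s["time_s"],s["tool_pos"],s["ee_rot"].round(4).tolist(),s["force"],s["grip_width"])
f=grab_frame("wrist"); a=f["color"][:,:,::-1];zoom(a,0,0,560,420,"pics/w16z.png",800);np.save("w16.npy",camT(f,s))
f=grab_frame("scene"); a=f["color"][:,:,::-1];zoom(a,170,150,440,320,"pics/s16z.png",800)
E
```

```text
17.175 [0.4362773  0.37367513 0.28797022] [[0.9591, -0.2817, -0.0266], [-0.2822, -0.9592, -0.0155], [-0.0212, 0.0224, -0.9995]] [ 0.04830599  0.17597701 -0.21558129] 0.050144817797965174
```

View pics/w16z.png

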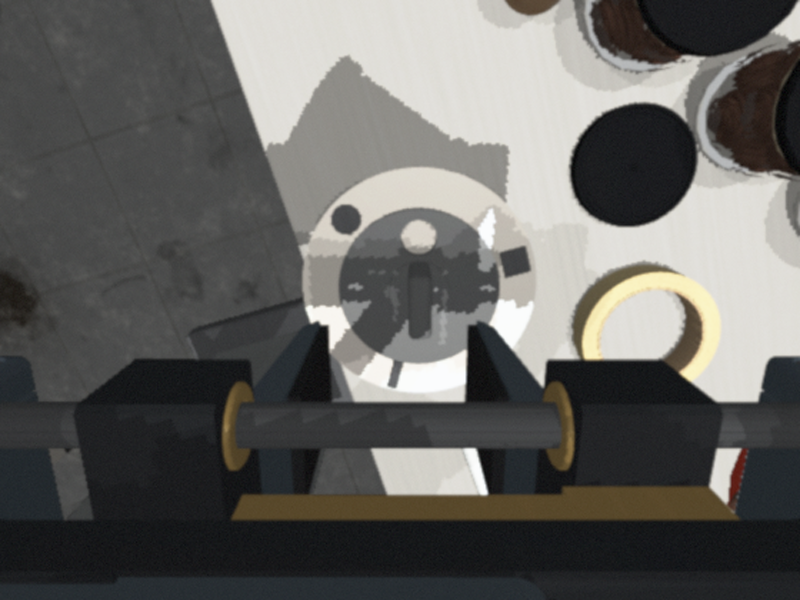

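View pics/s16z.png

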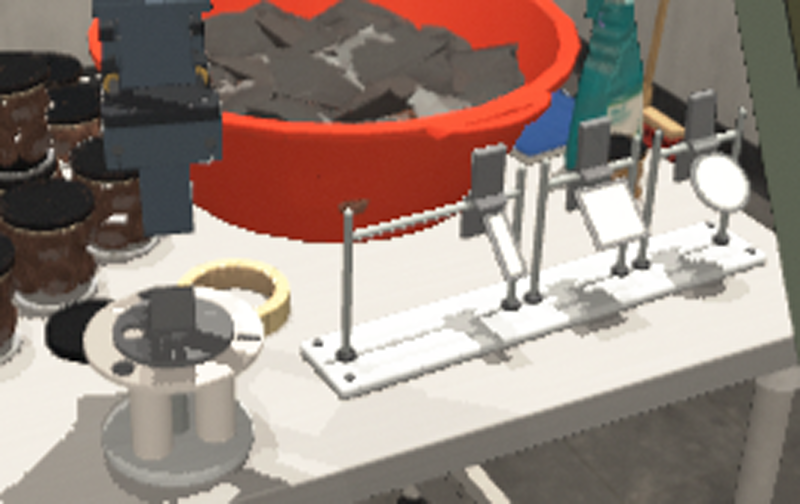

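```bash
cat >> h.py <<'E'
KW=np.array([[348.3009,0,278.336],[0,348.3009,204.6223],[0,0,1]])
def wmeas(T,sc,cap,hole,sq,di=None,st=None):
    u=lambda p,z:unproj(KW,T,np.array(p)/sc,z)
    C=u(cap,.106);H=u(hole,.106)-C
    a=lambda d:np.degrees(np.arctan2(d[1],d[0])).round(2)
    print("cap centre",C.round(4),"hole ang",a(H),"r",np.linalg.norm(H).round(4))
    for n,p,o in (("sq",sq,0),("di",di,120),("st",st,-120)):
        if p is not None:
            d=u(p,.102)-C; print(n,a(d)-o,np.linalg.norm(d).round(4))
    ms=[u(p,.102) for p in (sq,di,st) if p is not None]
    if len(ms)==3: print("centre from marks",np.mean(ms,0).round(4))
E
python3 - <<'E'
from h import *
T=np.load("w16.npy")
wmeas(T,1.42857,(419.5,285.5),(418.5,236.5),(515,262),(346,219),(397,374))
for p in ((419,263),(419,337)): print(unproj(KW,T,np.array(p)/1.42857,.141).round(4))
print(sense()["tool_pos"]); plan([((.440,.364,.23),-16)],.05,v=.03)
E
```

```text
cap centre [0.4431 0.37   0.106 ] hole ang 75.4 r 0.0282
sq -2.88 0.0558
di 1.5799999999999983 0.0558
st 0.8799999999999955 0.0592
centre from marks [0.4423 0.3676 0.102 ]
[0.448 0.391 0.141]
[0.4374 0.3535 0.141 ]
[0.43659712 0.37326504 0.28853034]
2 rows; from [0.4366 0.3733 0.2885]
[[0.011, 0.01, -0.004, 0.0036, 0.0033, 0.0293, 0.05], [0.011, 0.01, -0.004, 0.0032, 0.0037, 0.0293, 0.05]]
```

Emit:
arm_command([
  [[0.011,0.01,0,0.004,0.001,0.025,0.05],[0.011,0.01,0,0.004,0.002,0.02,0.05],[0,0,0,0,0,0,0.05],[0,0,0,0,0,0,0.05]],
])

```text
time_s: 17.77
tool_pos: [0.444, 0.3639, 0.2443]
ee_rot: [[0.958, -0.288, 0.002], [-0.288, -0.958, 0.002], [0.001, -0.003, -1.0]]
force: [0.7, 0.1, -0.1]
grip_width: 0.05
```

```bash
python3 - <<'E'
from h import *
s=sense();print(s["time_s"],s["tool_pos"],s["ee_rot"].round(4).tolist(),s["force"],s["grip_width"])
f=grab_frame("wrist"); a=f["color"][:,:,::-1];zoom(a,180,80,400,300,"pics/w17z.png",600);np.save("w17.npy",camT(f,s))
cv2.imwrite("pics/w17.png",a)
E
```

```text
17.775 [0.44403429 0.36387977 0.24434852] [[0.9576, -0.2881, 0.0022], [-0.2881, -0.9576, 0.0024], [0.0014, -0.003, -1.0]] [ 0.71527119  0.14058899 -0.06094408] 0.050032898944063785
```

View pics/w17z.png

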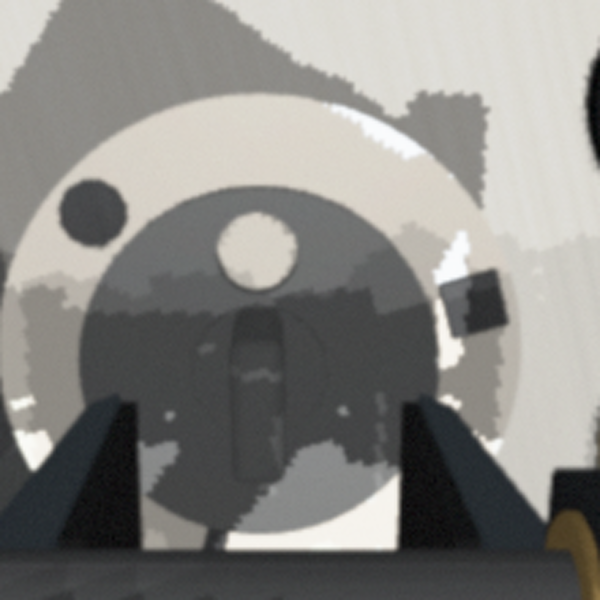

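```bash
python3 - <<'E'
from h import *
T=np.load("w17.npy"); c=lambda u,v:(180+u/2.7273,80+v/2.7273)
wmeas(T,1,c(259.5,357),c(257,251),c(475,303),c(93,213))
print("bar",[unproj(KW,T,c(*p),.141).round(4) for p in ((257,340),(258,411),(258.5,482))])
A=[unproj(KW,T,c(*p),.106) for p in ((79,360),(440,360),(259,185),(259,533))]; print(np.round(A,4).tolist())
print(sense()["tool_pos"]); plan([((.4415,.3665,.192),-16)],.05,v=.03)
E
```

```text
cap centre [0.443  0.3709 0.106 ] hole ang 74.35 r 0.0272
sq -3.34 0.0564
di 2.030000000000001 0.0548
bar [array([0.4468, 0.3845, 0.141 ]), array([0.4423, 0.369 , 0.141 ]), array([0.4376, 0.3529, 0.141 ])]
[[0.3989, 0.3834, 0.106], [0.4866, 0.3569, 0.106], [0.4555, 0.4123, 0.106], [0.4286, 0.324, 0.106]]
[0.44397659 0.3638823  0.24430872]
2 rows; from [0.444  0.3639 0.2443]
[[-0.001, -0.001, -0.006, -0.0016, -0.0008, 0.0262, 0.05], [-0.001, -0.001, -0.006, -0.0016, -0.0009, 0.0262, 0.05]]
```

Emit:
arm_command([
  [[0,0,-0.008,-0.002,-0.003,0.022,0.05],[0,0,-0.008,-0.001,-0.002,0.022,0.05],[0,0,0,0,0,0.008,0.05],[0,0,0,0,0,0,0.05]],
])

```text
time_s: 18.32
tool_pos: [0.4446, 0.3709, 0.1955]
ee_rot: [[0.962, -0.273, 0.009], [-0.273, -0.962, 0.007], [0.006, -0.01, -1.0]]
force: [-0.3, -1.0, 0.3]
grip_width: 0.05
```

```bash
python3 - <<'E'
from h import *
s=sense();print(s["time_s"],s["tool_pos"],s["ee_rot"].round(4).tolist(),s["force"],s["grip_width"])
f=grab_frame("wrist"); a=f["color"][:,:,::-1];zoom(a,180,80,400,300,"pics/w18z.png",600)
plan([((.442,.368,.192),-15.8)],.05,v=.03)
E
```

```text
18.325 [0.4445834  0.37094691 0.19553452] [[0.962, -0.2728, 0.0085], [-0.2729, -0.962, 0.0075], [0.0062, -0.0095, -0.9999]] [-0.34653058 -0.95960381  0.34521432] 0.049974966796790254
1 rows; from [0.4448 0.3711 0.1959]
[[-0.01, -0.007, -0.001, -0.0018, 0.0038, 0.0039, 0.05]]
```

View pics/w18z.png

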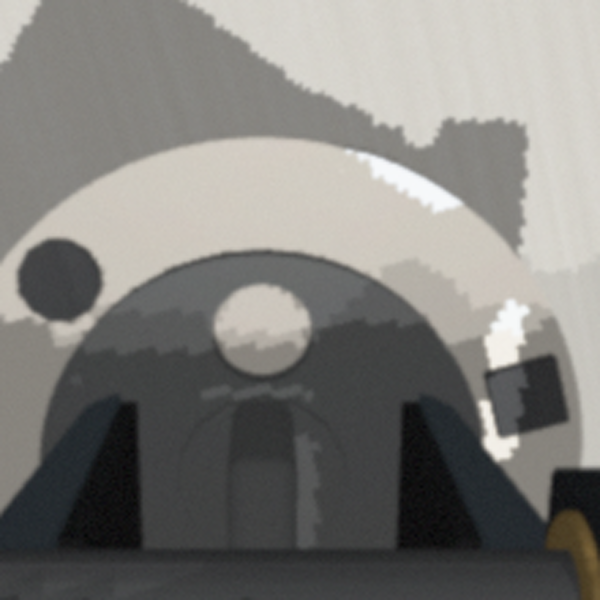

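Emit:
arm_command([
  [[-0.01,-0.007,-0.001,-0.002,0.003,0.003,0.05],[0,0,0,0,0,0,0.04],[0,0,0,0,0,0,0.0],[0,0,0,0,0,0,0.0],[0,0,0,0,0,0,0.0],[0,0,0,0,0,0,0.0]],
], grip_force=15)

```text
time_s: 19.12
tool_pos: [0.4429, 0.369, 0.195]
ee_rot: [[0.962, -0.272, 0.003], [-0.272, -0.962, 0.002], [0.002, -0.003, -1.0]]
force: [0.8, -0.6, -0.8]
grip_width: 0.0119
```

```bash
python3 - <<'E'
from h import *
s=sense();print(s["time_s"],s["tool_pos"],s["ee_rot"].round(4).tolist(),s["force"],s["wrist_torque"],s["grip_width"],s["joint_pos"].round(1))
E
```

```text
19.125 [0.44291279 0.36903767 0.19501661] [[0.9623, -0.272, 0.0029], [-0.272, -0.9623, 0.0022], [0.0022, -0.0029, -1.0]] [ 0.84069924 -0.61056024 -0.77589292] [-0.09581723 -0.19384312 -0.01664469] 0.011908046993326843 [38.7 22.8 97.8 -0.  59.3 54.4]
```

Emit:
arm_command([
  [[0,0,0.08,0,0,0,0],[0,0,0.11,0,0,0,0],[0,0,0.11,0,0,0,0],[0,0,0.11,0,0,0,0],[0,0,0.11,0,0,0,0],[0,0,0,0,0,0,0]],
])

```text
time_s: 19.88
tool_pos: [0.4432, 0.3689, 0.195]
ee_rot: [[0.689, -0.725, 0.003], [-0.725, -0.689, 0.002], [0.001, -0.003, -1.0]]
force: [0.5, -0.0, 0.3]
grip_width: 0.0119
```

```bash
python3 - <<'E'
from h import *
s=sense();print(s["time_s"],s["tool_pos"],s["ee_rot"].round(4).tolist(),s["force"],s["wrist_torque"],s["grip_width"],s["joint_pos"].round(1))
plan([((.443,.369,.195),-90.4)],0,w=.12)
E
```

```text
19.875 [0.44322203 0.36885977 0.19500672] [[0.689, -0.7248, 0.003], [-0.7248, -0.689, 0.0018], [0.0008, -0.0034, -1.0]] [ 0.50989549 -0.03930317  0.2976845 ] [-0.0354285  -0.03340748 -0.05204968] 0.01185742134965779 [38.6 22.8 97.7 -0.  59.3 85.1]
7 rows; from [0.4432 0.3689 0.195 ]
[[-0.001, 0.0, 0.11, -0.0, 0.0, 0.0, 0], [-0.001, 0.0, 0.11, -0.0, 0.0, 0.0, 0], [-0.001, 0.0, 0.11, -0.0, 0.0, 0.0, 0], [-0.001, 0.0, 0.11, -0.0, 0.0, 0.0, 0], [-0.001, 0.0, 0.11, -0.0, 0.0, 0.0, 0], [-0.001, 0.0, 0.11, -0.0, 0.0, 0.0, 0], [-0.001, 0.0, 0.11, -0.0, 0.0, 0.0, 0]]
```

Very good tracking, negligible force.

Emit:
arm_command([
  [[0,0,0.11,0,0,0,0],[0,0,0.11,0,0,0,0],[0,0,0.11,0,0,0,0],[0,0,0.11,0,0,0,0],[0,0,0.11,0,0,0,0],[0,0,0.11,0,0,0,0],[0,0,0.09,0,0,0,0],[0,0,0,0,0,0,0],[0,0,0,0,0,0,0]],
])

```text
time_s: 21.0
tool_pos: [0.4434, 0.3685, 0.195]
ee_rot: [[0.006, -1.0, 0.003], [-1.0, -0.006, 0.0], [-0.0, -0.003, -1.0]]
force: [-0.9, 0.3, 0.3]
grip_width: 0.0117
```

```bash
python3 - <<'E'
from h import *
s=sense();R=s["ee_rot"];print(s["time_s"],s["tool_pos"],np.degrees(np.arctan2(R[1,0],R[0,0])),s["force"],s["wrist_torque"],s["grip_width"],s["joint_pos"].round(1))
f=grab_frame("wrist"); a=f["color"][:,:,::-1];zoom(a,0,0,560,420,"pics/w19z.png",800);np.save("w19.npy",camT(f,s))
E
```

```text
21.0 [0.44336241 0.36847351 0.19497924] -89.65136687318375 [-0.92460934  0.2795108   0.29521604] [-0.06808264 -0.0262288  -0.02644379] 0.011699794735659491 [ 3.860e+01  2.280e+01  9.770e+01 -1.000e-01  5.930e+01  1.283e+02]
```

View pics/w19z.png

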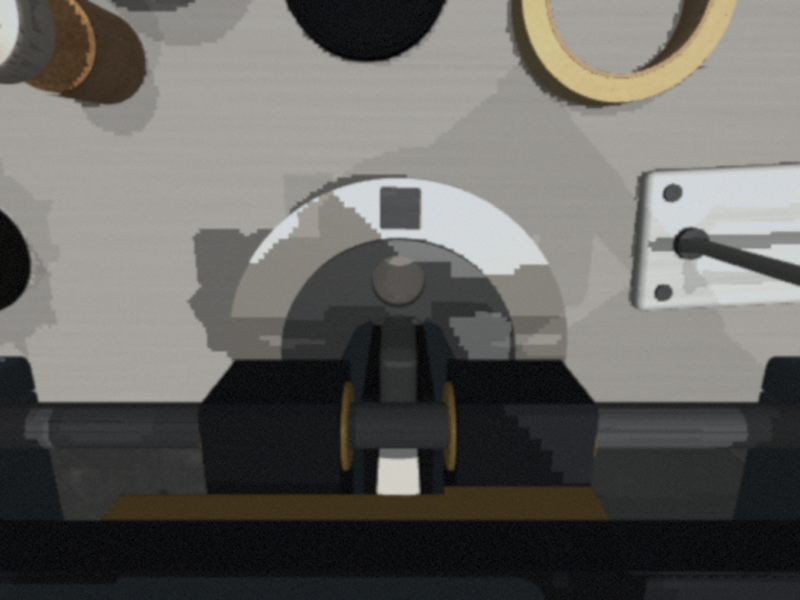

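```bash
python3 - <<'E'
from h import *
a=cv2.imread("pics/w19z.png");zoom(a,340,170,460,320,"pics/w19a.png",640)
T=np.load("w19.npy")
wmeas(T,1.42857,(399,347),(398.5,281),(400.5,208))
C=np.array([.4425,.368])
for p,z in (((398.5,281),.106),((400.5,208),.102)):
    q=unproj(KW,T,np.array(p)/1.42857,z); print(q, np.degrees(np.arctan2(*(q[:2]-C)[::-1])))
E
```

```text
cap centre [0.4455 0.3675 0.106 ] hole ang 0.74 r 0.0266
sq -0.28 0.0535
[0.47202903 0.36788836 0.106     ] -0.21662026942675408
[0.49885476 0.36728769 0.102     ] -0.7241699934081729
```

View pics/w19a.png

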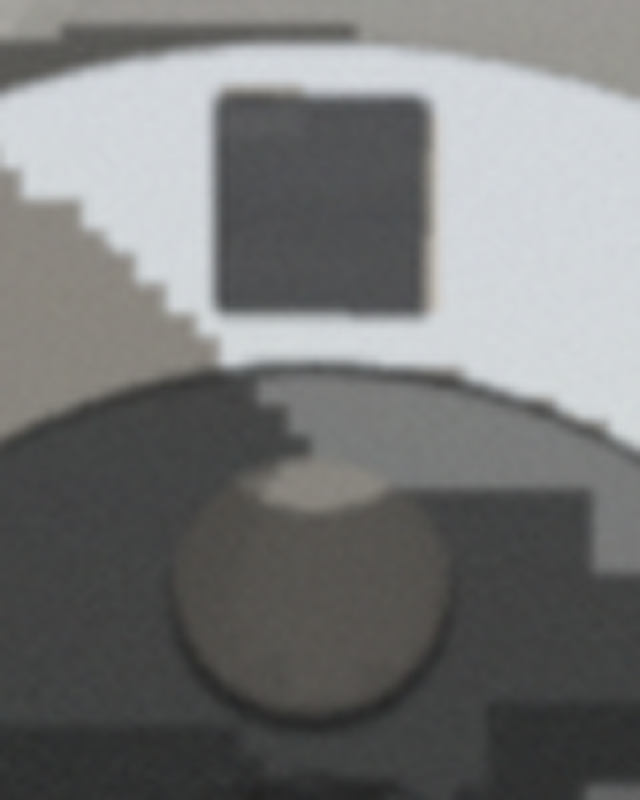

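Emit:
arm_command([
  [[0,0,0.012,0,0,0,0],[0,0,0,0,0,0,0],[0,0,0,0,0,0,0]],
])

```text
time_s: 21.42
tool_pos: [0.4434, 0.3685, 0.195]
ee_rot: [[-0.005, -1.0, 0.003], [-1.0, 0.005, 0.0], [-0.0, -0.003, -1.0]]
force: [-0.1, -1.0, 0.6]
grip_width: 0.0119
```

Emit:
arm_command([
  [[0,0,0,0,0,0,0.02],[0,0,0,0,0,0,0.05],[0,0,0,0,0,0,0.05],[0,0,0,0,0,-0.02,0.05],[0,0,0,0,0,-0.04,0.05],[0,0,0,0,0,-0.04,0.05],[0,0,0,-0.01,0.03,-0.03,0.05],[0,0,0,-0.01,0.03,0,0.05],[0,0,0,0,0,0,0.05],[0,0,0,0,0,0,0.05]],
])

```text
time_s: 22.68
tool_pos: [0.3821, 0.3891, 0.3286]
ee_rot: [[-0.006, -1.0, 0.002], [-1.0, 0.006, 0.001], [-0.001, -0.002, -1.0]]
force: [-0.1, -0.2, -0.0]
grip_width: 0.0501
```

```bash
python3 - <<'E'
from h import *
s=sense();R=s["ee_rot"];print(s["time_s"],s["tool_pos"],np.degrees(np.arctan2(R[1,0],R[0,0])),s["force"],s["grip_width"])
f=grab_frame("wrist"); a=f["color"][:,:,::-1];zoom(a,0,0,560,420,"pics/w20z.png",800);np.save("w20.npy",camT(f,s))
f=grab_frame("scene"); a=f["color"][:,:,::-1];zoom(a,140,130,440,330,"pics/s20z.png",800)
f=grab_frame("top"); a=f["color"][:,:,::-1];zoom(a,130,150,460,300,"pics/t20z.png",800)
E
```

```text
22.675 [0.38205581 0.38914028 0.32861847] -90.32760781707047 [-0.11300321 -0.21443725 -0.03370463] 0.050069385675753364
```

View pics/w20z.png

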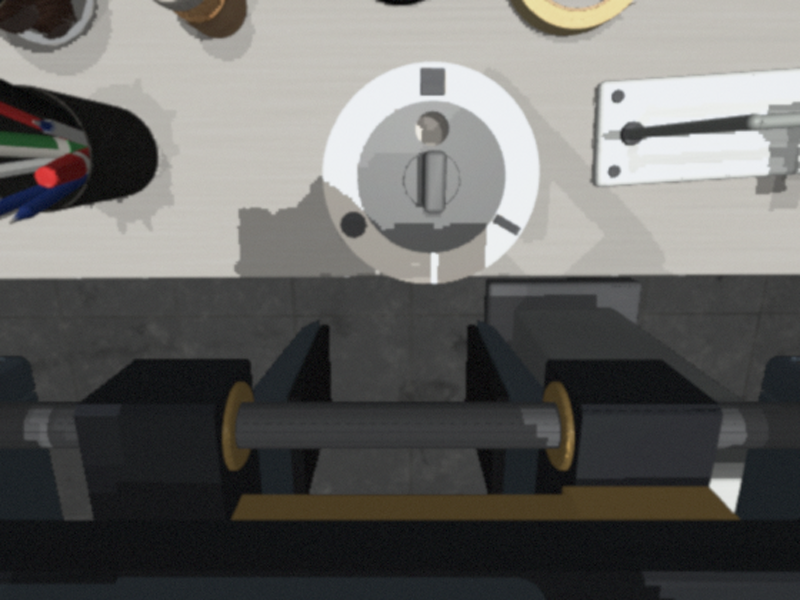

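View pics/s20z.png

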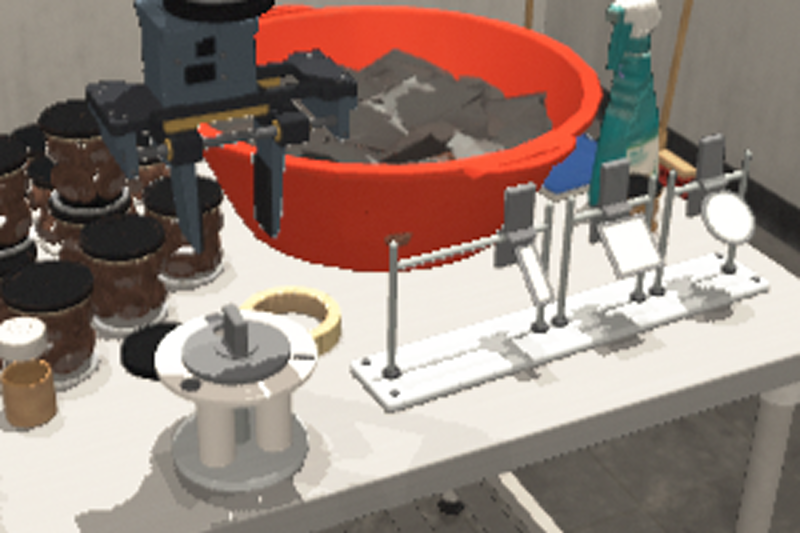

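View pics/t20z.png

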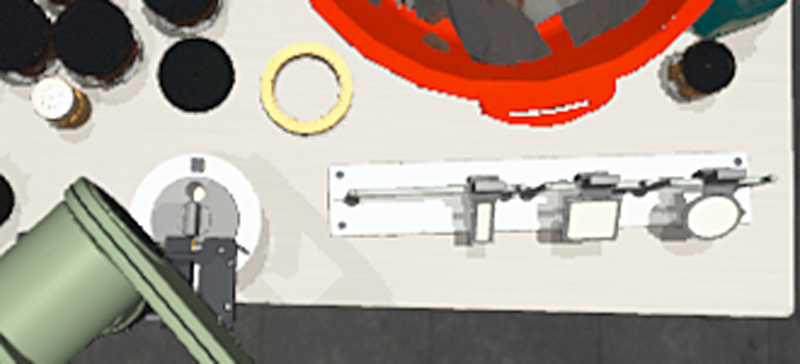

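```bash
python3 - <<'E'
from h import *
a=cv2.imread("pics/w20z.png");zoom(a,310,50,560,290,"pics/w20a.png",625)
wmeas(np.load("w20.npy"),1.42857,(432,177),(432,128),(432.3,81.5),(353,224),(507,224))
E
```

```text
cap centre [0.443 0.367 0.106] hole ang 0.67 r 0.0288
sq 0.21 0.0555
di 0.28000000000000114 0.0581
st -1.5300000000000011 0.0573
centre from marks [0.4418 0.3675 0.102 ]
```

View pics/w20a.png

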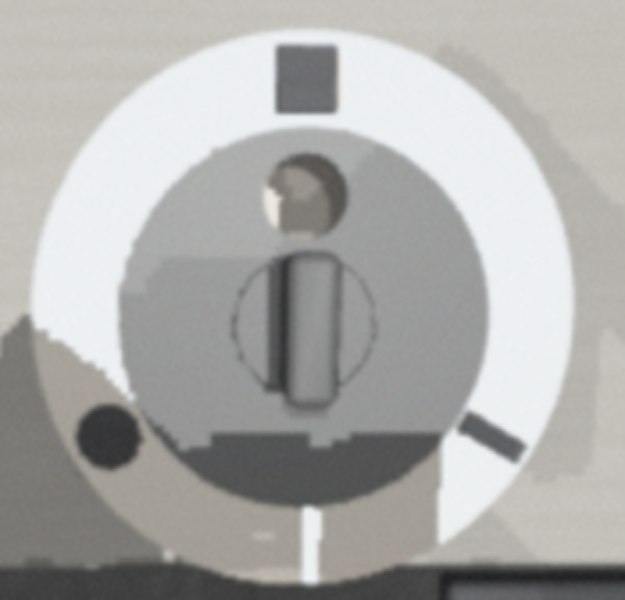

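```bash
python3 -c "
from plant import *
print(finish_job(), sense()['time_s'])"
```

```text
the job is handed in; nothing more can be done
the job is handed in; nothing more can be done
```

The job is finished and handed in at about 23 s of the 61 s allowed.

- **Carriers:** I hung the round-plate carrier on the done bar, then moved the square-plate carrier to the packing bar. The narrow-plate carrier was never touched and still hangs on the waiting bar. The last scene and top pictures show all three hanging upright between their end posts. The round one swung for a moment after release and then settled.
- **Cap:** I turned it clockwise by about 75 degrees. The last wrist picture puts the opening within about 1 degree of the square mark. The measurements differ by up to about 1.5 degrees, which I take to be image and calibration error.
- **Limits:** The highest force I saw was about 6 N, in the readings between moves. The gripper was open and clear of everything when I handed in, and the tape, lid, shaker and jar look unmoved.

No check failed.

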